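# Strip the bench spindle

### The job

Strip the bar of the bench spindle: slide the stop collar off its free end first, then the spacer sleeve, then the grinding wheel, one at a time. Put the collar and the sleeve in the white two-compartment tub, one in each compartment (either way round), and set the wheel down gently in the shallow wooden tray, without dropping it. Do not knock over or push away the can, the jar or the mug.

Things in the scene. Friction and masses are not known exactly. Their poses are not given: they have to be found in the camera images.
- spindle: Fixed grey polishing motor (80 mm diameter, at y above 0) on a 150 x 130 x 20 mm base (x -40 to 110, y -10 to 120). Origin on the bench under the bar's inner end, z up. A level round steel bar, 20 mm diameter, runs from there along its own -y, axis 155 mm above the bench. A 38 mm shoulder covers the bar to y = -46 mm. From the motor: wheel, sleeve, collar. Nothing is under the bar.
- bar_end (a point): Centre of the bar's free end face, on the bar axis, 175 mm from the spindle origin along its -y and 155 mm up. Axes as the spindle's.
- catch_top (a point): Sprung steel catch on top of the bar, 159 mm along it from the spindle origin: a 6 mm wide bump, 18 mm long along the bar, standing up 3.5 mm, with 24 degree ramps both ways. It yields downward (2.7 rising to about 6 N); a part is pulled over it with roughly 3 to 17 N along the bar. Axes as the spindle's.
- shield_edge (a point): Middle of the near rim of a flat clear eye shield (8 mm rod rim) over the bar's back half: spindle x 0 to +108, y -16 to -174 mm, underside 270 mm above the bench. It blocks a vertical gripper: reach the parts from the spindle's -x side (the robot's), tool leaning about 40 degrees, pointing to its +x and down. Held by a rod at x 98 to 104, y 40 to -20 mm.
- collar: Aluminium stop collar, the outermost part on the bar: a ring 58 mm outside diameter, 24 mm bore, 26 mm wide, 0.16 kg, dark screw head in its rim. Origin at its centre, its axis is its own y. At the start it hangs on the bar, its axis 2 mm below the bar's, centre about 134.5 mm from the spindle origin along the bar. All parts on the bar have play of 2 mm all round.
- sleeve: Grey plastic spacer sleeve, the middle part: a plain tube 50 mm outside diameter, 24 mm bore, 36 mm long, 0.10 kg. Origin at its centre, axis along its own y. Hangs on the bar about 101.5 mm from the spindle origin.
- wheel: Reddish grinding wheel, the innermost part and the largest: 66 mm diameter, 24 mm bore, 30 mm wide, 0.22 kg. Origin at its centre, axis along its own y. Hangs on the bar about 65 mm from the spindle origin.
- tub: Fixed white open tub, 150 (its x) x 205 (its y) x 40 mm high, walls 5 mm, floor 5 mm thick; one middle wall along its x parts it into two compartments of 140 x 95 mm, centred at y = +50 and -50 mm. Origin under its centre, on the bench.
- tray: Fixed shallow wooden tray, 160 x 160 x 18 mm high, walls 7 mm, floor 7 mm thick. Origin under its centre, on the bench. It and the tub stand left and right in front of the spindle, either way round.
- can: Bystander: upright spray can with a blue band, 52 mm diameter, 150 mm high, standing beyond the free end of the bar, near its line, centre 275 to 290 mm from the spindle origin. Origin at the middle of its underside.
- jar: Bystander: glass jar with a green lid, 54 mm diameter, 70 mm high, between tub and tray. Origin at the middle of its underside.
- mug: Bystander: white mug, 74 mm diameter (handle to its +y, about 30 mm more), 85 mm high, between tub and tray. Origin at the middle of its underside.
Mind the look-alikes: they are no part of the job. Leave any pink or yellow look-alike of the collar alone.

How it is judged:
By the outcome, as a careful person would: the job done as asked, in the order asked, and still so for the second after the job is handed in, with the robot touching nothing.
It also fails if it takes over 72 s, if anything falls off the work surface, if the arm or the gripper's body presses on something with over 40 N, if the wrist force passes 120 N, or if a joint passes its speed limit or range.

### The arm

A 7-joint arm with a two-finger parallel gripper is mounted at the origin on the work surface. World frame = base frame: x ahead of the robot, y to its left, z up, the work surface at z = 0. Lengths are in m, angles in rad, forces in N, time in s.
With the tool pointing down it reaches from about 0.425 to 0.825 m from the base axis. Payload 3.6 kg.
Tool frame: the origin (TCP) lies midway between the tips of the shut fingers; the grasp point (between the pads) lies 19 mm behind it; z points along the fingers, y is the line along which they close (so a half turn about z gives the same grasp; the last joint's range is limited). The gripper opens to 93 mm and grips with 3 to 60 N. Pads are 15 mm wide; open, the fingers measure 128 mm over their backs; the gripper's body (75 mm by 188 mm) begins 65 mm behind the grasp point.
Start: joints at [1.202, 0.615, -0.013, 1.423, 0.008, 1.103, -0.04], TCP at [0.218, -0.612, 0.219] pointing down, gripper open.
Joint ranges: [-3.12, 3.12], [-0.3, 2.06], [-1.34, 1.32], [0.26, 2.42], [-1.36, 4.5], [0.01, 1.98], [-2.84, 2.84]. Speed limits (rad/s): [2.79, 2.79, 3.14, 3.14, 3.14, 3.14, 3.14].

### API

Orientations are given as a rotation vector (axis times angle).
In Python, from workcell import manip gives the robot as it stands.
- The arm moves only by the tool servo_tool, never from a script. Its argument "plan" is a list of rows, each a list of 3 entries, a list of its own where there are three numbers: the shift along the world's x, y, z in cm, then the turn, a rotation vector about the world's x, y, z in degrees, then the closure, from -1 (fully open) to 1 (shut). A call has 1 to 8 rows; each row shifts and turns the commanded pose from where the row before left it; what a row does not reach is not made up. A row lasts 1/12 s, in which the tool goes at most 41.7 mm and 7.16 degrees, less where a joint would pass 70% of its speed; a pose out of reach is approached as far as the arm can. A call with a gripper value outside its range is refused whole. The fingers move at their own pace and stop on an object; "force" is the grip in N (left out, the last holds). Time passes only in rows, so rows that do not move let the fingers close. It gives the time, the measured TCP pose, the force, the opening and the grip force at its end, in the units of the state.
- manip.state(): the state, without advancing time (a new reading comes with each control period).
- manip.grab_frame(name): name is "scene" or "top" or "wrist"; returns the picture (384x512x3 uint8, red, green, blue); there is no depth.
- manip.camera_params(name): a dict with "fx", "fy", "cx", "cy" (pixels), "pose" (4x4, takes a point from camera to world coordinates). Camera axes: x right, y up, looking along -z (the intrinsics and any distortion apply to the point x, -y, -z); pixel columns grow to the right and rows downward; lengths in m; the calibration is good to about 2 mm. A picture is of the moment at which its call begins: read the wrist's pose just before it. camera_params takes no time and is no camera call; for the wrist camera it gives the pose at the moment of the call.
- manip.hand_in(): hands the job in; it is judged then, once.
The state is a dict: "t": time; "joints": joint angles; "joint_vel": joint speeds; "joint_torque": joint torques, N m; "ee_pos": TCP position; "tool_rot": TCP orientation; "force": force on the tool from outside, world axes, zero at the start; "torque": the same for the moment, N m; "finger_gap": finger opening in m; "gripper_force": force on a finger pad.
Only numpy, scipy, OpenCV 4.12 (cv2) and the standard library are available. Lean on these libraries where they do the work, as an engineer would, in place of code of your own. Each camera call takes 0.05 s, during which the arm holds its last target. There are 200 camera calls.

## Working session

There is one attempt and no reset: what is moved stays moved. The work goes in short steps, Python scripts to look and compute and a tool call to move; the robot and the scene stay as the last step left them, time stands still between calls to the robot, and variables do not carry over. Pictures are saved under pics/ and viewed, at most 10 in all, crops included, and the job is handed in when it is done.

Besides the shell and the picture viewer there is one more tool, called as name(argument=value, ...) on one line, values as JSON. servo_tool: Moves the arm, as the interface text tells. Its arguments: {"type":"object","properties":{"plan":{"type":"array"},"force":{"type":"number"}},"required":["plan"]}

```bash
mkdir -p pics; ls
python3 - <<'E'
from workcell import manip
import cv2,numpy as np
for n in("scene","top"):
    f=manip.grab_frame(n); cv2.imwrite(f"pics/{n}0.png",f[:,:,::-1]); c=manip.camera_params(n); print(n,{k:(np.round(v,4).tolist()) for k,v in c.items()})
s=manip.state();print(s['t'],s['ee_pos'],s['tool_rot'],s['finger_gap'])
E
```

```text
pics
scene {'fx': 384.3492, 'fy': 384.3492, 'cx': 263.0821, 'cy': 193.8562, 'pose': [[0.7322, -0.5403, 0.4146, 0.9803], [0.681, 0.5778, -0.4499, -0.4528], [0.0036, 0.6117, 0.791, 1.004], [0.0, 0.0, 0.0, 1.0]]}
top {'fx': 478.4773, 'fy': 478.4773, 'cx': 254.5718, 'cy': 189.7159, 'pose': [[0.0192, 0.987, -0.1594, 0.3563], [-0.9998, 0.0202, 0.0047, 0.0263], [0.0079, 0.1593, 0.9872, 1.3222], [0.0, 0.0, 0.0, 1.0]]}
0.1 [ 0.21825204 -0.61151492  0.21760829] [-3.09330236e+00 -5.35590418e-01  6.92019070e-04] 0.09282908364101031
```

View pics/scene0.png

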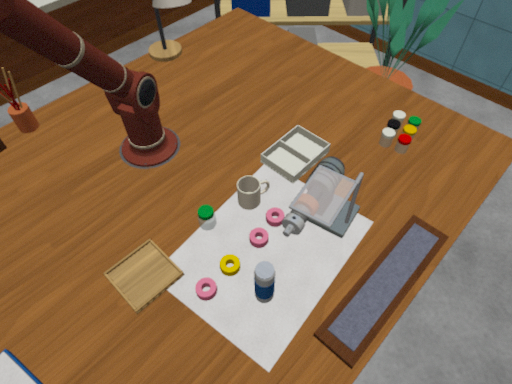

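View pics/top0.png

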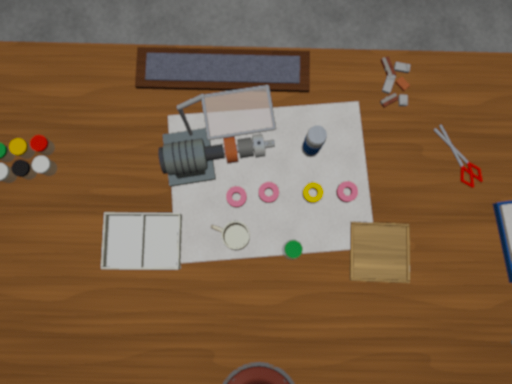

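The top view shows the spindle at about (190,155). Its bar runs right to about (272,144), with the red wheel at (231,149), the sleeve at about (246,148) and the grey collar at about (259,145). The tub is at (142,241), the tray at (380,252), the can at (315,140), the jar at (293,249) and the mug at (235,236).

Candidates for the collar are the grey ring on the bar at (259,145), pink rings at (237,197), (268,192) and (347,191), and a yellow ring at (313,193). By the description it is the grey one on the bar. I'll check that in a close crop.

```bash
cat > h.py <<'E'
import numpy as np,cv2
from workcell import manip
from scipy.spatial.transform import Rotation as R
def ray(n,u,v,c=None):
    c=c or manip.camera_params(n);P=np.array(c['pose'])
    d=P[:3,:3]@np.array([(u-c['cx'])/c['fx'],-(v-c['cy'])/c['fy'],-1]);return P[:3,3],d
def onz(n,u,v,z,c=None):
    o,d=ray(n,u,v,c);return o+d*(z-o[2])/d[2]
def proj(n,p,c=None):
    c=c or manip.camera_params(n);P=np.array(c['pose']);q=P[:3,:3].T@(np.array(p)-P[:3,3])
    return np.array([c['cx']+c['fx']*q[0]/-q[2],c['cy']+c['fy']*q[1]/q[2]])
def tri(a,b):
    (o1,d1),(o2,d2)=a,b;d1=d1/np.linalg.norm(d1);d2=d2/np.linalg.norm(d2)
    t=np.linalg.lstsq(np.c_[d1,-d2],o2-o1,rcond=None)[0];p,q=o1+t[0]*d1,o2+t[1]*d2
    return (p+q)/2,np.linalg.norm(p-q)
E
python3 - <<'E'
from h import *
t=cv2.imread('pics/top0.png');s=cv2.imread('pics/scene0.png')
A=cv2.resize(t[80:190,150:350],None,fx=4,fy=4,interpolation=2)  # 800x440
cv2.imwrite('pics/topc.png',A)
cv2.imwrite('pics/scc.png',cv2.resize(s[150:260,240:380],None,fx=5,fy=5,interpolation=2))
for n,u,v,z in [('tub',142,241,.04),('tray',380,252,.018),('can',316,133,.15),('jar',293,249,.07),('mug',236,236,.085),('barend',272,144,.155),('wheel',231,149,.155),('shieldL',204,98,.27),('shieldnear',275,130,.27)]: print(n,onz('top',u,v,z).round(3))
E
```

```text
tub [0.419 0.317 0.04 ]
tray [ 0.403 -0.323  0.018]
can [ 0.694 -0.132  0.15 ]
jar [ 0.404 -0.083  0.07 ]
mug [0.434 0.066 0.085]
barend [ 0.662 -0.021  0.155]
wheel [0.647 0.082 0.155]
shieldL [0.737 0.142 0.27 ]
shieldnear [ 0.665 -0.022  0.27 ]
```

View pics/topc.png

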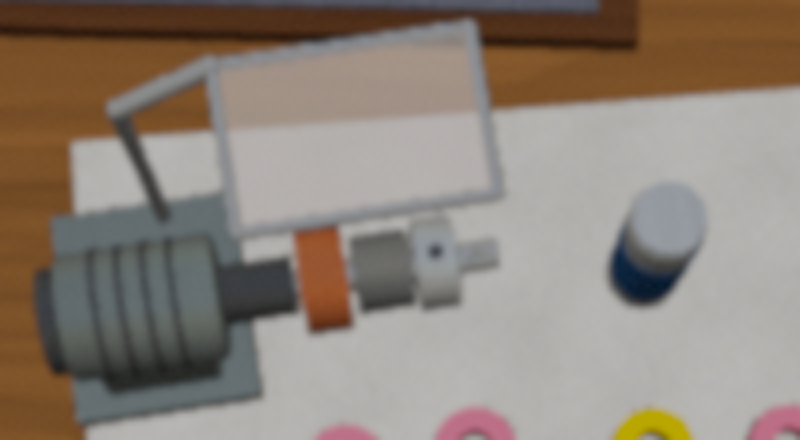

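View pics/scc.png

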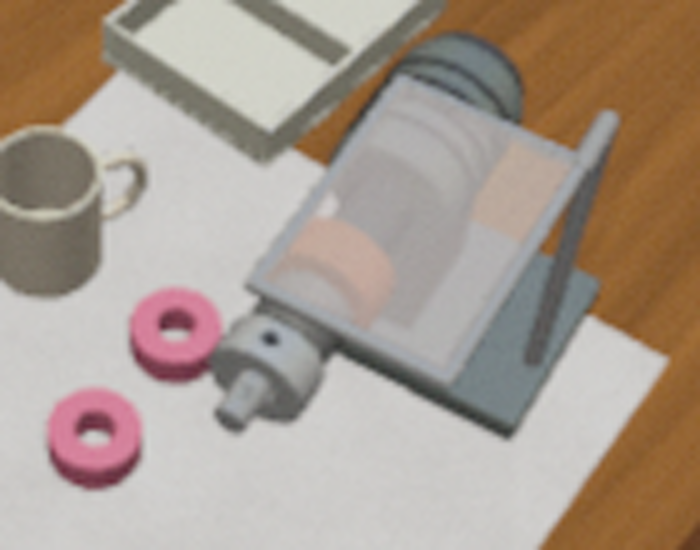

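The crop confirms the choice. The collar is the pale aluminium ring with the dark screw head, at crop (437,262) or top px (259,145). The sleeve is at crop (381,270), the wheel at (323,278) and the bar end at (497,252). Next I'll measure the axis line, using the parts and the base.

Run:
```python
from h import *
f=lambda X,Y:(150+(X+.5)/4-.5,80+(Y+.5)/4-.5)
P={}
for n,X,Y,z in [('wheel',323,278,.153),('sleeve',381,270,.153),('collar',436,262,.153),('barend',497,252,.155),('shieldNL',240,237,.27),('shieldNR',502,193,.27),('shieldFR',472,22,.27),('shieldFL',210,62,.27),('baseC',260,393,.02),('baseC2',82,420,.02),('canTop',666,213,.15)]:
    P[n]=onz('top',*f(X,Y),z);print(n,P[n].round(4))
d=P['collar']-P['wheel'];print('dist w-c (69.5)',np.linalg.norm(d),'yaw',np.degrees(np.arctan2(d[0],-d[1])))
d=P['barend']-P['wheel'];print('w-end 110',np.linalg.norm(d),np.degrees(np.arctan2(d[0],-d[1])))
d=P['shieldNR']-P['shieldNL'];print('sh 158',np.linalg.norm(d),np.degrees(np.arctan2(d[0],-d[1])))
d=P['baseC']-P['baseC2'];print('base 130',np.linalg.norm(d),np.degrees(np.arctan2(d[0],-d[1])))
# scene: bar end crop (232,415)
g=lambda X,Y:(240+(X+.5)/5-.5,150+(Y+.5)/5-.5)
print('end tri',tri(ray('top',*f(497,252)),ray('scene',*g(235,413))))
# tub, tray by colour
t=cv2.imread('pics/top0.png');h=cv2.cvtColor(t,cv2.COLOR_BGR2HSV)
for n,(x,y,w,hh),z in [('tub',(98,208,90,66),.04),('tray',(345,216,72,72),.018)]:
    c=t[y:y+hh,x:x+w].astype(int)
    if n=='tub': m=((c.max(2)-c.min(2))<40)
    else: m=cv2.inRange(h[y:y+hh,x:x+w],(12,60,120),(30,200,255))>0
    k=max(cv2.findContours(m.astype(np.uint8),0,2)[0],key=cv2.contourArea);r=cv2.minAreaRect(k);b=cv2.boxPoints(r)+[x,y]
    q=np.array([onz('top',*p,z) for p in b]);print(n,r[0][0]+x,r[0][1]+y,r[1:],q.round(3).tolist(),q.mean(0).round(4))
```

```text
wheel [0.647  0.0834 0.153 ]
sleeve [0.653  0.0472 0.153 ]
collar [0.6589 0.0128 0.153 ]
barend [ 0.6656 -0.0254  0.155 ]
shieldNL [0.6408 0.1253 0.27  ]
shieldNR [ 0.6697 -0.0227  0.27  ]
shieldFR [ 0.7715 -0.0041  0.27  ]
shieldFL [0.744  0.1461 0.27  ]
baseC [0.5975 0.1312 0.02  ]
baseC2 [0.5761 0.2532 0.02  ]
canTop [ 0.6946 -0.1323  0.15  ]
dist w-c (69.5) 0.07165758652364167 yaw 9.498063545525564
w-end 110 0.11042840527611489 9.686886381276224
sh 158 0.15085103212951206 11.07213843048076
base 130 0.123871938074381 9.976644001221546
end tri (array([ 0.6658312 , -0.02386203,  0.15891747]), np.float64(0.0036726839721543465))
tub 143.5 238.5 ((61.0, 87.0), 90.0) [[0.505, 0.435, 0.04], [0.51, 0.201, 0.04], [0.348, 0.195, 0.04], [0.343, 0.424, 0.04]] [0.4264 0.3137 0.04  ]
tray 381.27282333374023 249.9826202392578 ((72.47361755371094, 67.16995239257812), 2.5261168479919434) [[0.321, -0.223, 0.018], [0.502, -0.233, 0.018], [0.498, -0.432, 0.018], [0.317, -0.418, 0.018]] [ 0.4095 -0.3266  0.018 ]
```

servo_tool(plan=[[[2,3.4,1.8],[0,0,7],-1],[[2,3.4,1.8],[0,0,7],-1],[[2,3.4,1.8],[0,0,7],-1],[[2,3.4,1.8],[0,0,7],-1],[[2,3.4,1.8],[0,0,7],-1],[[2,3.4,1.8],[0,0,7],-1],[[2,3.4,1.8],[0,0,7],-1],[[2,3.4,1.8],[0,0,7],-1]])

```text
t: 0.77
ee_pos: [0.3725, -0.3488, 0.3576]
tool_rot: [-2.475, -1.933, 0.001]
force: [1.1, -0.5, 0.6]
finger_gap: 0.0929
gripper_force: 0.0
```

servo_tool(plan=[[[2,3.4,0],[0,0,6],-1],[[2,3.4,0],[0,0,6],-1],[[2,3.4,0],[0,0,6],-1],[[2,3.4,0],[0,0,6],-1],[[0,0,0],[1.2,-6.9,0],-1],[[0,0,0],[1.2,-6.9,0],-1],[[0,0,0],[1.2,-6.9,0],-1],[[0,0,0],[1.2,-6.9,0],-1]])

```text
t: 1.43
ee_pos: [0.4523, -0.2143, 0.3572]
tool_rot: [1.792, 2.126, 0.528]
force: [-0.2, 1.0, -0.0]
finger_gap: 0.0931
gripper_force: 0.0
```

```bash
cat >> h.py <<'E'
S=np.array([[.985,.174,0],[-.174,.985,0],[0,0,1.]])  # rows: spindle x,y,z in world
O=np.array([.6355,.1465,0])
def rep(grasp=None):
    s=manip.state();r=R.from_rotvec(s['tool_rot']).as_matrix();g=s['ee_pos']-.019*r[:,2]
    print('t',round(s['t'],2),'tcp',np.round(s['ee_pos'],4),'grasp',g.round(4),'gsp',(S@(g-O)).round(4),'z',r[:,2].round(3),'y',r[:,1].round(3),'lean',np.degrees(np.arccos(-r[2,2])).round(1))
    print(' F',np.round(s['force'],1),'Fsp',(S@np.array(s['force'])).round(1),'gap',round(s['finger_gap'],4),'gf',s['gripper_force'],'j',np.round(s['joints'],2)); return s,r
E
python3 - <<'E'
from h import *
rep()
f=manip.grab_frame('scene')[:,:,::-1];cv2.imwrite('pics/s1.png',cv2.resize(f,(768,576)))
E
```

```text
t 1.43 tcp [ 0.4523 -0.2143  0.3572] grasp [ 0.4436 -0.2158  0.374 ] gsp [-0.2521 -0.3234  0.374 ] z [ 0.461  0.079 -0.884] y [0.871 0.149 0.468] lean 27.9
 F [-0.2  1.  -0. ] Fsp [ 0.  1. -0.] gap 0.0931 gf 0.0 j [ 1.09  0.12 -0.54  1.92 -0.37  0.78  0.95]
```

View pics/s1.png

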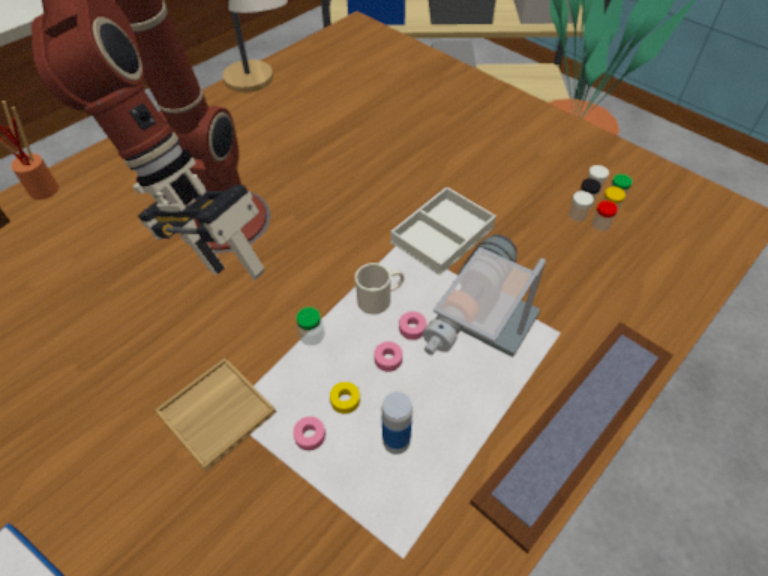

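The picture shows the gripper at (205,220), with a wide crossbar along the closing line. A lean of about 55° keeps its upper corner clear of the shield.

servo_tool(plan=[[[1.6,2.7,-0.6],[1.2,-6.9,0],-1],[[1.6,2.7,-0.6],[1.2,-6.9,0],-1],[[1.6,2.7,-1.3],[1.2,-6.9,0],-1],[[1.6,2.7,-1.3],[1.2,-6.9,0],-1],[[1.6,2.7,-1.3],[0,0,0],-1],[[1.6,2.7,-1.3],[0,0,0],-1],[[1.6,2.7,-1.3],[0,0,0],-1],[[1.6,2.7,-1.3],[0,0,0],-1]])

```text
t: 2.15
ee_pos: [0.5638, -0.0306, 0.2958]
tool_rot: [1.594, 1.97, 0.858]
force: [0.2, -1.6, -0.4]
finger_gap: 0.0928
gripper_force: 0.0
```

servo_tool(plan=[[[0,0,0],[0,0,0],-1]])

```text
t: 2.23
ee_pos: [0.567, -0.0262, 0.2986]
tool_rot: [1.584, 1.971, 0.857]
force: [0.1, 1.1, 0.6]
finger_gap: 0.0931
gripper_force: 0.0
```

Run:
```python
from h import *
rep()
f=manip.grab_frame('wrist')[:,:,::-1];cv2.imwrite('pics/w1.png',f);c=manip.camera_params('wrist')
for n,y in (('collar',.1345),('end',.175)):print(n,proj('wrist',O-S[1]*y+[0,0,.155],c).round(1))
```

```text
t 2.23 tcp [ 0.567  -0.0262  0.2986] grasp [ 0.5538 -0.0296  0.3118] gsp [-0.1111 -0.1593  0.3118] z [ 0.695  0.178 -0.696] y [0.682 0.14  0.718] lean 45.9
 F [0.1 1.1 0.6] Fsp [0.3 1.  0.6] gap 0.0931 gf 0.0 j [ 0.92  0.29 -0.93  2.19 -1.36  0.02  1.67]
collar [227.6 156.7]
end [227.8 190.7]
```

View pics/w1.png

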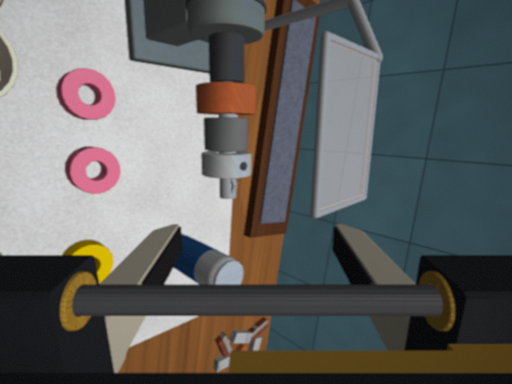

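The wrist view shows the bar and its parts at (228,100–190), about where the model predicts, so the localization is good. But j5 and j6 have reached their limits, because the elbow has swung out. I'll identify the kinematics so I can steer the redundancy.

```bash
cat > kin.py <<'E'
from h import *
from itertools import product
from scipy.optimize import least_squares
def fk(q,p,s):
    h,a1,L1,a2,L2,a3,L3,c1,c7=p;z=lambda a:R.from_rotvec([0,0,a]).as_matrix();y=lambda a:R.from_rotvec([0,a,0]).as_matrix()
    M=z(s[0]*q[0]+c1);x=np.array([0,0,h])
    for t,jt,a,o in ((y(q[1]),q[2],s[1],(a1,0,L1)),(y(q[3]),q[4],s[2],(a2,0,L2)),(y(q[5]),q[6],s[3],(a3,0,L3))):
        M=M@t;x=x+M@np.array(o);M=M@z(a*jt+(c7 if a is s[3] and o[2]==L3 else 0))
    return x,M
E
python3 - <<'E'
from kin import *
s=manip.state()
D=[([1.202,.615,-.013,1.423,.008,1.103,-.04],[.2183,-.6115,.2176],[-3.0933,-.53559,.0007]),
([1.09,.12,-.54,1.92,-.37,.78,.95],[.4523,-.2143,.3572],[1.792,2.126,.528]),(s['joints'],s['ee_pos'],s['tool_rot'])]
res=[]
for sg in product((-1,1),repeat=4):
  for c1,c7 in product((0,np.pi),(0,np.pi/2,np.pi,-np.pi/2)):
    def e(p):
        o=[]
        for q,x,r in D:
            X,M=fk(q,p,sg);o+=[*(X-x)*3,*(M-R.from_rotvec(r).as_matrix()).ravel()]
        return o
    r=least_squares(e,[.3,0,.35,0,.35,0,.3,c1,c7]);res.append((r.cost,sg,r.x.round(4).tolist()))
res.sort();[print(x) for x in res[:3]];print(np.array(s['joints']).round(4).tolist())
E
```

```text
(np.float64(0.000691491211670287), (-1, -1, -1, -1), [0.2365, 0.0087, 0.5539, -0.0007, 0.3696, 0.008, 0.3004, -0.0231, 1.5495])
(np.float64(0.0006914912116702923), (-1, -1, -1, -1), [0.2365, 0.0087, 0.5539, -0.0007, 0.3696, 0.008, 0.3004, -0.0231, 1.5495])
(np.float64(0.0006914912116702994), (-1, -1, -1, -1), [0.2365, 0.0087, 0.5539, -0.0007, 0.3696, 0.008, 0.3004, -0.0231, 1.5495])
[0.9295, 0.2908, -0.933, 2.1949, -1.3589, 0.0161, 1.673]
```

```bash
cat >> kin.py <<'E'
sg=(-1,-1,-1,-1)
lo=np.array([-3.12,-.3,-1.34,.26,-1.36,.01,-2.84]);hi=np.array([3.12,2.06,1.32,2.42,4.5,1.98,2.84])
def pose(y,L,back=0,dz=.153,x=0):
    """grasp point at bar coordinate y, lean L deg, backed off -> TCP, M"""
    L=np.radians(L);zt=np.sin(L)*S[0]-np.cos(L)*S[2];yt=np.cos(L)*S[0]+np.sin(L)*S[2]
    return O+S[0]*x-S[1]*y+[0,0,dz]+zt*(.019-back),np.c_[np.cross(yt,zt),yt,zt]
def ik(X,M,p,q0,w=.01,ref=None):
    ref=q0 if ref is None else ref
    def e(q):
        x,m=fk(q,p,sg);return np.r_[(x-X)*10,(R.from_matrix(m.T@M)).as_rotvec()*3,w*(q-ref)]
    r=least_squares(e,np.clip(q0,lo+.01,hi-.01),bounds=(lo,hi));x,m=fk(r.x,p,sg);return r.x,np.linalg.norm(x-X),np.linalg.norm(R.from_matrix(m.T@M).as_rotvec())
E
python3 - <<'E'
from kin import *
s=manip.state()
D=[([1.202,.615,-.013,1.423,.008,1.103,-.04],[.2183,-.6115,.2176],[-3.0933,-.53559,.0007]),
([1.09,.12,-.54,1.92,-.37,.78,.95],[.4523,-.2143,.3572],[1.792,2.126,.528]),(s['joints'],s['ee_pos'],s['tool_rot'])]
P=lambda v:[v[0],0,v[1],0,v[2],0,v[3],0,np.pi/2]
def e(v):
    o=[]
    for q,x,r in D:
        X,M=fk(q,P(v),sg);o+=[*(X-x),*(M-R.from_rotvec(r).as_matrix()).ravel()*.1]
    return o
r=least_squares(e,[.36,.42,.4,.3]);print(r.x,r.cost,np.round(e(r.x),4)[[0,1,2,12,13,14,24,25,26]])
for v in ([.36,.42,.4,.29],[.34,.4,.4,.3]):print(np.round(e(v),4)[[0,1,2,12,13,14,24,25,26]])
p=P(r.x);np.save('p.npy',p)
rng=np.random.default_rng(0)
for L in (40,48,55):
    out=[]
    for k in range(40):
        q,a,b=ik(*pose(.1345,L),p,rng.uniform(lo,hi),1e-4)
        if a<1e-3 and b<5e-3: out.append((np.min(np.minimum(q-lo,hi-q)),q.round(2).tolist()))
    out.sort(reverse=True);print(L,len(out));[print('  ',round(o[0],2),o[1]) for o in out[:5]]
E
```

```text
[0.21501392 0.57040915 0.36530378 0.29908252] 0.0003770189443883555 [ 0.0225  0.0019 -0.0003  0.0024  0.0127  0.0007 -0.0048  0.0074 -0.0004]
[ 0.0028  0.0541  0.0153  0.0169  0.0124 -0.0108 -0.0126  0.0457 -0.0174]
[-0.0014  0.0649 -0.031   0.0205  0.0153 -0.0595 -0.0091  0.052  -0.0635]
40 24
   0.34 [0.6, 0.77, -0.94, 2.08, 2.04, 0.51, -1.69]
   0.34 [0.53, 0.71, -0.8, 2.08, 2.14, 0.41, -1.82]
   0.34 [0.52, 0.7, -0.77, 2.08, 2.16, 0.39, -1.85]
   0.34 [0.56, 0.73, -0.85, 2.08, 2.1, 0.44, -1.77]
   0.32 [0.64, 0.8, -1.02, 2.08, 2.0, 0.57, -1.63]
48 26
   0.25 [0.61, 0.8, -0.94, 2.17, 2.45, 0.62, -2.05]
   0.25 [0.65, 0.84, -1.02, 2.17, 2.39, 0.67, -1.97]
   0.25 [0.45, 0.69, -0.63, 2.17, 2.77, 0.5, -2.46]
   0.25 [-0.51, 0.79, 0.92, 2.17, 4.07, 0.9, 2.19]
   0.25 [0.67, 0.87, -1.08, 2.17, 2.34, 0.72, -1.89]
55 24
   0.17 [0.69, 0.94, -1.11, 2.25, 2.56, 0.87, -2.03]
   0.17 [0.69, 0.94, -1.11, 2.25, 2.56, 0.87, -2.03]
   0.17 [-0.56, 0.93, 1.1, 2.25, 3.95, 1.19, 2.2]
   0.17 [0.68, 0.93, -1.08, 2.25, 2.58, 0.85, -2.06]
   0.17 [-0.5, 0.86, 0.95, 2.25, 3.9, 1.09, 2.31]
```

servo_tool(plan=[[[0,0,0.5],[-1.2,6.9,0],-1],[[0,0,0.5],[-1.2,6.9,0],-1],[[0,0,0.5],[-1.2,6.9,0],-1],[[0,0,0.5],[-1.2,6.9,0],-1],[[0,0,0.5],[-1.2,6.9,0],-1],[[0,0,0.5],[-1.2,6.9,0],-1],[[0,0,0],[0,0,0],-1]])

```text
t: 2.87
ee_pos: [0.5894, -0.0191, 0.2993]
tool_rot: [1.731, 2.167, 0.68]
force: [0.1, -0.3, 1.0]
finger_gap: 0.0932
gripper_force: 0.0
```

```bash
cat >> h.py <<'E'
import json
def log():
    s=manip.state();open('log.jl','a').write(json.dumps([list(map(float,s[k])) for k in('joints','ee_pos','tool_rot')])+'\n')
E
python3 - <<'E'
from h import *
rep();log();print(np.round(manip.state()['joints'],3),np.round(manip.state()['joint_vel'],3))
E
```

```text
t 2.87 tcp [ 0.5894 -0.0191  0.2993] grasp [ 0.58   -0.0226  0.3154] gsp [-0.0841 -0.1569  0.3154] z [ 0.497  0.183 -0.848] y [0.834 0.169 0.525] lean 32.0
 F [ 0.1 -0.3  1. ] Fsp [ 0.1 -0.3  1. ] gap 0.0932 gf 0.0 j [ 0.08  0.25  0.05  1.95 -0.57  0.51  0.8 ]
[ 0.084  0.25   0.055  1.95  -0.568  0.506  0.798] [ 0.12  -0.008 -0.127  0.12  -0.231 -0.13   0.286]
```

servo_tool(plan=[[[0,0,0],[0,0,0],-1],[[0,0,0],[0,0,0],-1],[[0,0,0],[0,0,0],-1],[[0,0,0],[0,0,0],-1]])

```text
t: 3.2
ee_pos: [0.5845, -0.0204, 0.2949]
tool_rot: [1.742, 2.168, 0.679]
force: [-0.1, -1.0, -1.0]
finger_gap: 0.0933
gripper_force: 0.0
```

Run:
```python
from h import *
rep();log();print(np.round(manip.state()['joints'],3),np.round(manip.state()['joint_vel'],3))
```

```text
t 3.2 tcp [ 0.5845 -0.0204  0.2949] grasp [ 0.5752 -0.0239  0.3111] gsp [-0.089  -0.1574  0.3111] z [ 0.491  0.185 -0.851] y [0.839 0.164 0.52 ] lean 31.7
 F [-0.1 -1.  -1. ] Fsp [-0.3 -1.  -1. ] gap 0.0933 gf 0.0 j [ 0.1   0.25  0.05  1.96 -0.57  0.5   0.8 ]
[ 0.097  0.25   0.046  1.962 -0.575  0.503  0.804] [-0.011  0.002  0.007 -0.011  0.008  0.003 -0.008]
```

```bash
cat > fit.py <<'E'
from kin import *
D=[([1.202,.615,-.013,1.423,.008,1.103,-.04],[.2183,-.6115,.2176],[-3.0933,-.53559,.0007],.5),([1.09,.12,-.54,1.92,-.37,.78,.95],[.4523,-.2143,.3572],[1.792,2.126,.528],.2),([0.9295, 0.2908, -0.933, 2.1949, -1.3589, 0.0161, 1.673],[.567,-.0262,.2986],[1.584,1.971,.857],.3)]+[(*json.loads(l),1) for l in open('log.jl')]
def e(p):
    o=[]
    for q,x,r,w in D:
        X,M=fk(q,p,sg);o+=[*(X-x)*w,*(M-R.from_rotvec(r).as_matrix()).ravel()*.3*w]
    return np.r_[o,np.array(p)[[1,3,5]]*.02,(p[7])*.01,(p[8]-1.5708)*.01]
r=least_squares(e,[.36,0,.42,0,.4,0,.3,0,1.57]);p=r.x;np.save('p.npy',p)
if __name__=='__main__':
    print(p.round(4))
    for q,x,rr,w in D: X,M=fk(q,p,sg);print((X-x).round(4),(R.from_matrix(M.T)*R.from_rotvec(rr)).as_rotvec().round(3))
E
python3 fit.py
python3 - <<'E'
from kin import *
p=np.load('p.npy');rng=np.random.default_rng(0);s=manip.state()
for L in (40,50,57):
    out={}
    for k in range(60):
        q,a,b=ik(*pose(.1345,L),p,rng.uniform(lo,hi),1e-4)
        if a<1e-3 and b<5e-3:
            key=(round(q[4]/.5),);m=np.min(np.minimum(q-lo,hi-q))
            if key not in out or out[key][0]<m: out[key]=(m,q.round(2).tolist())
    print(L);[print('  ',round(o[0],2),o[1]) for o in sorted(out.values(),reverse=True)]
E
```

```text
[ 0.2641 -0.0089  0.5318  0.0024  0.373  -0.018   0.314  -0.0187  1.5545]
[0.0094 0.0029 0.0018] [ 0.003 -0.    -0.002]
[ 0.016   0.0013 -0.0013] [ 0.002  0.011 -0.005]
[-0.0008 -0.0068 -0.0052] [-0.001  0.023 -0.001]
[-0.0003  0.0006  0.0001] [0.001 0.01  0.   ]
[-0.0002  0.0007 -0.0001] [0.001 0.01  0.   ]
40
   0.39 [0.65, 0.81, -0.93, 2.03, 2.03, 0.45, -1.6]
   0.3 [-0.21, 0.61, 0.28, 2.02, 4.14, 0.31, 2.22]
   0.23 [0.46, 0.68, -0.61, 2.01, 2.28, 0.24, -1.95]
   0.17 [-0.71, 0.92, 1.15, 2.05, 4.33, 0.91, 1.75]
   0.0 [0.08, 0.6, -0.11, 1.99, 3.62, 0.15, 2.84]
   0.0 [0.23, 0.61, -0.29, 1.99, 3.07, 0.13, -2.84]
50
   0.29 [-0.28, 0.66, 0.41, 2.13, 3.78, 0.61, 2.54]
   0.29 [0.69, 0.87, -0.97, 2.13, 2.53, 0.6, -2.02]
   0.2 [0.42, 0.69, -0.53, 2.11, 2.98, 0.45, -2.64]
   0.14 [-0.15, 0.64, 0.24, 2.12, 3.68, 0.55, 2.7]
57
   0.23 [0.6, 0.83, -0.79, 2.19, 2.92, 0.7, -2.42]
   0.22 [0.73, 0.96, -1.02, 2.2, 2.74, 0.77, -2.12]
   0.22 [-0.38, 0.75, 0.59, 2.2, 3.7, 0.89, 2.55]
   0.21 [-0.57, 0.88, 0.89, 2.21, 3.79, 1.04, 2.3]
```

```bash
cat > plan.py <<'E'
from kin import *
p=np.load('p.npy')
def flip(M): return M@np.diag([-1,-1,1])
def rows(Q,n):
    """Q joint waypoints; n rows per segment"""
    for a,b,k in zip(Q[:-1],Q[1:],n):
        xa,Ma=fk(a,p,sg);xb,Mb=fk(b,p,sg)
        print(k,'x',((xb-xa)*100/k).round(2).tolist(),np.degrees(R.from_matrix(Mb@Ma.T).as_rotvec()/k).round(1).tolist(),'-> tcp',xb.round(3),'z',Mb[:,2].round(2),'y',Mb[:,1].round(2))
E
python3 - <<'E'
from plan import *
q=np.array(manip.state()['joints'])
X,M=pose(.1345,60,back=.10);X=X+[-.04,0,.10]
ref=np.array([.15,.6,-.15,2.1,3.1,.8,0])
g,a,b=ik(X,flip(M),p,ref,.02);print('goal',g.round(2),a,b,X)
Xg,Mg=pose(.1345,60);print('grasp',[ik(Xg,flip(Mg),p,ref,.02)[0].round(2),ik(pose(.20,60)[0],flip(Mg),p,ref,.02)[0].round(2),ik(pose(.065,60)[0],flip(Mg),p,ref,.02)[0].round(2)])
K=8;Q=[q]
for i in range(1,K+1):
    t=i/K;c=q+(g-q)*t;c[5]+=.35*np.sin(np.pi*t);Q.append(c)
rows(Q,[5]*K)
E
```

```text
goal [ 0.33  0.21 -0.24  2.39  3.6   0.52 -0.23] 2.2964943366376744e-05 0.00011557290406082513 [0.54980716 0.00181174 0.2935    ]
grasp [array([ 0.18,  0.7 , -0.18,  2.21,  3.34,  0.79,  0.06]), array([ 0.34,  0.71, -0.2 ,  2.16,  3.53,  0.74,  0.  ]), array([ 0.01,  0.69, -0.17,  2.24,  3.15,  0.83,  0.11])]
5 x [-1.78, -0.96, -1.05] [-3.4, 2.9, 2.7] -> tcp [ 0.495 -0.068  0.242] z [ 0.24 -0.01 -0.97] y [0.85 0.48 0.21]
5 x [-1.28, -1.76, -0.18] [-4.0, 2.3, 2.3] -> tcp [ 0.431 -0.156  0.233] z [ 0.08 -0.32 -0.94] y [ 0.74  0.65 -0.16]
5 x [-0.23, -1.79, 0.73] [-4.3, 1.1, 2.5] -> tcp [ 0.42  -0.245  0.27 ] z [ 0.1  -0.63 -0.77] y [ 0.56  0.68 -0.48]
5 x [0.86, -0.93, 1.19] [-3.9, 0.1, 3.2] -> tcp [ 0.463 -0.292  0.329] z [ 0.3  -0.79 -0.53] y [ 0.38  0.61 -0.7 ]
5 x [1.4, 0.41, 0.97] [-2.8, -0.2, 4.2] -> tcp [ 0.533 -0.271  0.378] z [ 0.59 -0.74 -0.33] y [ 0.18  0.52 -0.83]
5 x [1.11, 1.62, 0.22] [-1.9, 0.4, 4.8] -> tcp [ 0.588 -0.19   0.389] z [ 0.84 -0.48 -0.25] y [-0.04  0.4  -0.91]
5 x [0.16, 2.12, -0.66] [-1.5, 1.4, 4.8] -> tcp [ 0.596 -0.084  0.356] z [ 0.94 -0.14 -0.32] y [-0.29  0.21 -0.93]
5 x [-0.93, 1.72, -1.24] [-1.8, 2.2, 4.4] -> tcp [0.55  0.002 0.293] z [ 0.85  0.15 -0.5 ] y [-0.49 -0.09 -0.87]
```

servo_tool(plan=[[[-1.8,-1,-0.8],[-3.4,2.9,2.7],-1],[[-1.8,-1,-0.8],[-3.4,2.9,2.7],-1],[[-1.8,-1,-0.8],[-3.4,2.9,2.7],-1],[[-1.8,-1,-0.8],[-3.4,2.9,2.7],-1],[[-1.8,-1,-0.8],[-3.4,2.9,2.7],-1]])

```text
t: 3.62
ee_pos: [0.4944, -0.0706, 0.2555]
tool_rot: [1.497, 2.521, 0.172]
force: [0.3, 0.0, 0.3]
finger_gap: 0.0933
gripper_force: 0.0
```

servo_tool(plan=[[[-1.3,-1.8,-0.2],[-4,2.3,2.3],-1],[[-1.3,-1.8,-0.2],[-4,2.3,2.3],-1],[[-1.3,-1.8,-0.2],[-4,2.3,2.3],-1],[[-1.3,-1.8,-0.2],[-4,2.3,2.3],-1],[[-1.3,-1.8,-0.2],[-4,2.3,2.3],-1]])

```text
t: 4.03
ee_pos: [0.4296, -0.1602, 0.2456]
tool_rot: [1.176, 2.676, -0.388]
force: [-0.3, 0.8, -0.9]
finger_gap: 0.0927
gripper_force: 0.0
```

servo_tool(plan=[[[-0.2,-1.8,0.7],[-4.3,1.1,2.5],-1],[[-0.2,-1.8,0.7],[-4.3,1.1,2.5],-1],[[-0.2,-1.8,0.7],[-4.3,1.1,2.5],-1],[[-0.2,-1.8,0.7],[-4.3,1.1,2.5],-1],[[-0.2,-1.8,0.7],[-4.3,1.1,2.5],-1]])

```text
t: 4.45
ee_pos: [0.42, -0.2499, 0.2806]
tool_rot: [0.765, 2.614, -0.879]
force: [-0.1, -0.2, 0.7]
finger_gap: 0.093
gripper_force: 0.0
```

```bash
python3 -c "
from h import *
rep();log()"
```

```text
t 4.45 tcp [ 0.42   -0.2499  0.2806] grasp [ 0.4183 -0.238   0.2954] gsp [-0.2808 -0.3409  0.2954] z [ 0.091 -0.624 -0.777] y [ 0.564  0.675 -0.476] lean 39.1
 F [-0.1 -0.2  0.7] Fsp [-0.2 -0.2  0.7] gap 0.093 gf 0.0 j [-0.26  0.25  0.42  2.12  0.84  0.77  0.52]
```

servo_tool(plan=[[[0.9,-0.9,1.2],[-3.9,0.1,3.2],-1],[[0.9,-0.9,1.2],[-3.9,0.1,3.2],-1],[[0.9,-0.9,1.2],[-3.9,0.1,3.2],-1],[[0.9,-0.9,1.2],[-3.9,0.1,3.2],-1],[[0.9,-0.9,1.2],[-3.9,0.1,3.2],-1]])

```text
t: 4.87
ee_pos: [0.4653, -0.2944, 0.3404]
tool_rot: [0.298, 2.405, -1.192]
force: [-0.2, 0.6, 0.9]
finger_gap: 0.0932
gripper_force: 0.0
```

servo_tool(plan=[[[1.4,0.4,1],[-2.8,-0.2,4.2],-1],[[1.4,0.4,1],[-2.8,-0.2,4.2],-1],[[1.4,0.4,1],[-2.8,-0.2,4.2],-1],[[1.4,0.4,1],[-2.8,-0.2,4.2],-1],[[1.4,0.4,1],[-2.8,-0.2,4.2],-1]])

```text
t: 5.28
ee_pos: [0.5352, -0.2739, 0.3899]
tool_rot: [-0.2, 2.147, -1.277]
force: [-0.2, -0.4, -0.9]
finger_gap: 0.0929
gripper_force: 0.0
```

servo_tool(plan=[[[1.1,1.6,0.2],[-1.9,0.4,4.8],-1],[[1.1,1.6,0.2],[-1.9,0.4,4.8],-1],[[1.1,1.6,0.2],[-1.9,0.4,4.8],-1],[[1.1,1.6,0.2],[-1.9,0.4,4.8],-1],[[1.1,1.6,0.2],[-1.9,0.4,4.8],-1]])

```text
t: 5.7
ee_pos: [0.5897, -0.1939, 0.3993]
tool_rot: [-0.706, 1.895, -1.203]
force: [0.4, -0.7, 0.2]
finger_gap: 0.0927
gripper_force: 0.0
```

```bash
python3 -c "
from h import *
rep();log()"; python3 fit.py
```

```text
t 5.7 tcp [ 0.5897 -0.1939  0.3993] grasp [ 0.5739 -0.1847  0.4043] gsp [-0.1183 -0.3155  0.4043] z [ 0.833 -0.489 -0.259] y [-0.049  0.401 -0.915] lean 75.0
 F [ 0.4 -0.7  0.2] Fsp [ 0.3 -0.7  0.2] gap 0.0927 gf 0.0 j [-0.25  0.23  0.37  2.34  2.57  0.76 -0.09]
[ 0.2218 -0.0192  0.5652 -0.0217  0.3552 -0.0113  0.3344 -0.0229  1.5546]
[0.0062 0.0028 0.002 ] [ 0.003 -0.    -0.007]
[0.0119 0.0127 0.0004] [ 0.002  0.013 -0.008]
[ 0.0169 -0.006   0.0027] [-0.001  0.026 -0.004]
[0.0029 0.0063 0.0033] [ 0.001  0.012 -0.003]
[0.0033 0.0064 0.0031] [ 0.002  0.012 -0.003]
[-0.0066  0.0046 -0.003 ] [-0.009 -0.011 -0.002]
[-0.0002  0.0005 -0.0042] [-0.007 -0.021  0.01 ]
```

```bash
cat >> h.py <<'E'
def delta(X,M,n=1):
    s=manip.state();r=R.from_rotvec(s['tool_rot']).as_matrix()
    print('d cm',((X-s['ee_pos'])*100/n).round(2).tolist(),'deg',np.degrees(R.from_matrix(M@r.T).as_rotvec()/n).round(2).tolist())
E
python3 -c "
from plan import *
X,M=pose(.1345,60,back=.10);delta(X+[-.04,0,.10],flip(M));delta(X,flip(M))"
```

```text
d cm [-3.99, 19.58, -10.58] deg [-14.84, 18.18, 47.06]
d cm [0.01, 19.58, -20.58] deg [-14.84, 18.18, 47.06]
```

servo_tool(plan=[[[-0.5,2.4,-1.3],[-1.85,2.3,5.9],-1],[[-0.5,2.4,-1.3],[-1.85,2.3,5.9],-1],[[-0.5,2.4,-1.3],[-1.85,2.3,5.9],-1],[[-0.5,2.4,-1.3],[-1.85,2.3,5.9],-1],[[-0.5,2.4,-1.3],[-1.85,2.3,5.9],-1],[[-0.5,2.4,-1.3],[-1.85,2.3,5.9],-1],[[-0.5,2.4,-1.3],[-1.85,2.3,5.9],-1],[[-0.5,2.4,-1.3],[-1.85,2.3,5.9],-1]])

```text
t: 6.37
ee_pos: [0.5795, -0.0877, 0.3247]
tool_rot: [-1.331, 1.699, -0.997]
force: [0.6, -0.5, -1.4]
finger_gap: 0.0929
gripper_force: 0.0
```

servo_tool(plan=[[[1,0,-2.4],[0,0,0],-1],[[1,0,-2.4],[0,0,0],-1],[[1,0,-2.4],[0,0,0],-1],[[1,0,-2.4],[0,0,0],-1],[[0,0,0],[0,0,0],-1]])

```text
t: 6.78
ee_pos: [0.6241, -0.0899, 0.2238]
tool_rot: [-1.33, 1.716, -0.983]
force: [-0.3, -0.0, -0.6]
finger_gap: 0.0928
gripper_force: 0.0
```

Run:
```python
from plan import *
rep();log();X,M=pose(.1345,60);delta(X,flip(M))
f=manip.grab_frame('wrist')[:,:,::-1];cv2.imwrite('pics/w2.png',f);c=manip.camera_params('wrist')
for n,y in (('wheel',.065),('sleeve',.1015),('collar',.1345),('end',.175)):print(n,proj('wrist',O-S[1]*y+[0,0,.153],c).round(1))
```

```text
t 6.78 tcp [ 0.6241 -0.0899  0.2238] grasp [ 0.6071 -0.0875  0.232 ] gsp [-0.0687 -0.2255  0.232 ] z [ 0.892 -0.129 -0.433] y [-0.41   0.169 -0.896] lean 64.4
 F [-0.3 -0.  -0.6] Fsp [-0.3  0.  -0.6] gap 0.0928 gf 0.0 j [ 0.8   0.82 -1.16  2.42  2.55  1.19  0.76]
d cm [5.1, 10.68, -8.03] deg [-5.63, 4.3, 21.11]
wheel [356.7 398.7]
sleeve [346.8 357.4]
collar [337.8 320.3]
end [326.9 274.9]
```

View pics/w2.png

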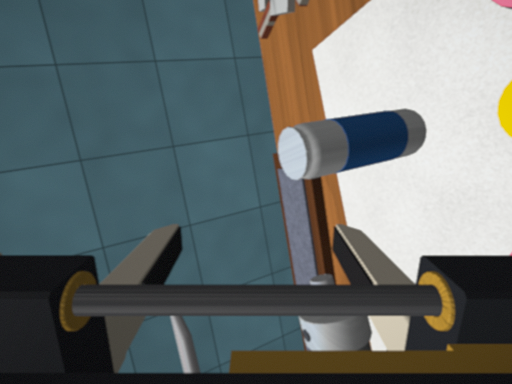

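The wrist view shows the bar end and collar low in the frame at (322,320), with the can clear at (350,145). The joint 4 limit cut the last move short, so I'll finish it with a smaller back-off.

servo_tool(plan=[[[0,1.6,-0.3],[-1,0.7,3.5],-1],[[0,1.6,-0.3],[-1,0.7,3.5],-1],[[0,1.6,-0.3],[-1,0.7,3.5],-1],[[0,1.6,-0.3],[-1,0.7,3.5],-1],[[0,1.6,-0.3],[-1,0.7,3.5],-1],[[0,1.6,-0.3],[-1,0.7,3.5],-1],[[0,0,0],[0,0,0],-1]])

```text
t: 7.42
ee_pos: [0.6249, 0.0091, 0.2166]
tool_rot: [-1.693, 1.395, -0.842]
force: [0.3, -0.8, 0.4]
finger_gap: 0.0927
gripper_force: 0.0
```

Run:
```python
from plan import *
rep();log();X,M=pose(.1345,60,.06);delta(X,flip(M))
```

```text
t 7.42 tcp [0.6249 0.0091 0.2166] grasp [0.6085 0.0063 0.2258] gsp [-0.051  -0.1334  0.2258] z [ 0.862  0.15  -0.484] y [-0.473 -0.103 -0.875] lean 61.0
 F [ 0.3 -0.8  0.4] Fsp [ 0.1 -0.8  0.4] gap 0.0927 gf 0.0 j [ 0.78  0.81 -1.17  2.39  2.66  0.91  0.97]
d cm [-0.09, -0.13, -4.31] deg [0.8, 1.2, -0.43]
```

servo_tool(plan=[[[0,-0.1,-2.2],[0.4,0.6,-0.2],-1],[[0,0,-2.1],[0.4,0.6,-0.2],-1],[[0,0,0],[0,0,0],-1]])

```text
t: 7.67
ee_pos: [0.6239, 0.0057, 0.1684]
tool_rot: [-1.692, 1.431, -0.814]
force: [-0.3, -0.2, 0.4]
finger_gap: 0.0932
gripper_force: 0.0
```

Run:
```python
from plan import *
rep();log();X,M=pose(.1345,60,0);delta(X,flip(M))
c=manip.camera_params('wrist');f=manip.grab_frame('wrist')[:,:,::-1];print(c['fx'],np.array(c['pose']).round(3).tolist())
a=cv2.resize(f,(768,576))
for y,z in ((.1015,.153),(.1345,.153),(.175,.155)):
    u=proj('wrist',O-S[1]*y+[0,0,z],c);print(y,u.round(1));cv2.circle(a,tuple(int(v*1.5) for v in u),3,(0,0,255),-1)
for n in (-.029,.029):  # collar rim silhouettes along tool y
    r=R.from_rotvec(manip.state()['tool_rot']).as_matrix();u=proj('wrist',O-S[1]*.1345+[0,0,.153]+r[:,1]*n,c);cv2.circle(a,tuple(int(v*1.5) for v in u),3,(0,255,0),-1)
cv2.imwrite('pics/w3.png',a)
```

```text
t 7.67 tcp [0.6239 0.0057 0.1684] grasp [0.6077 0.0029 0.1781] gsp [-0.0523 -0.1366  0.1781] z [ 0.849  0.147 -0.507] y [-0.5   -0.082 -0.862] lean 59.5
 F [-0.3 -0.2  0.4] Fsp [-0.3 -0.2  0.4] gap 0.0932 gf 0.0 j [ 0.74  0.92 -1.12  2.41  2.71  1.    0.97]
d cm [5.12, 1.12, -2.49] deg [-0.16, -0.49, 0.31]
293.278371813646 [[-0.5, 0.396, -0.77, 0.497], [-0.083, -0.907, -0.413, -0.095], [-0.862, -0.142, 0.487, 0.253], [0.0, 0.0, 0.0, 1.0]]
0.1015 [251.9 259.9]
0.1345 [251.5 220. ]
0.175 [248.4 166.7]
```

View pics/w3.png

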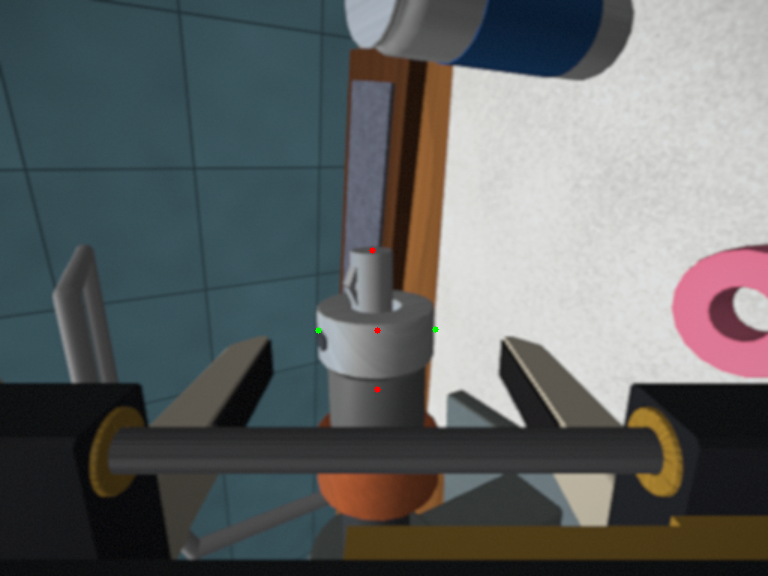

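The collar's rim edges at (317–434, 330) match the predicted green dots to within a pixel or two. The bar end also matches, and the fingers straddle the collar. I'm going in.

servo_tool(plan=[[[1.8,0.4,-0.9],[0,0,0],-1],[[1.7,0.4,-0.8],[0,0,0],-1],[[1.6,0.3,-0.8],[0,0,0],-1],[[0,0,0],[0,0,0],-1],[[0,0,0],[0,0,0],-1]])

```text
t: 8.13
ee_pos: [0.6764, 0.0184, 0.1474]
tool_rot: [-1.688, 1.424, -0.817]
force: [-0.2, 0.3, 0.6]
finger_gap: 0.0928
gripper_force: 0.0
```

Run:
```python
from plan import *
rep();log();X,M=pose(.1345,60,0);delta(X,flip(M))
```

```text
t 8.13 tcp [0.6764 0.0184 0.1474] grasp [0.6602 0.0155 0.157 ] gsp [ 0.0016 -0.1333  0.157 ] z [ 0.853  0.15  -0.501] y [-0.494 -0.082 -0.866] lean 60.0
 F [-0.2  0.3  0.6] Fsp [-0.2  0.4  0.6] gap 0.0928 gf 0.0 j [ 0.68  0.99 -1.08  2.28  2.72  0.97  1.01]
d cm [-0.13, -0.15, -0.39] deg [-0.21, -0.08, 0.16]
```

servo_tool(plan=[[[-0.1,-0.1,-0.4],[0,0,0],-1],[[0,0,0],[0,0,0],0.3],[[0,0,0],[0,0,0],1],[[0,0,0],[0,0,0],1],[[0,0,0],[0,0,0],1],[[0,0,0],[0,0,0],1],[[0,0,0],[0,0,0],1],[[0,0,0],[0,0,0],1]], force=45)

```text
t: 8.8
ee_pos: [0.6762, 0.0176, 0.1428]
tool_rot: [-1.687, 1.423, -0.817]
force: [1.1, -1.2, 2.5]
finger_gap: 0.0576
gripper_force: 45.0
```

```bash
python3 -c "
from plan import *
rep()"
```

```text
t 8.8 tcp [0.6762 0.0176 0.1428] grasp [0.66   0.0148 0.1523] gsp [ 0.0012 -0.134   0.1523] z [ 0.853  0.15  -0.5  ] y [-0.493 -0.082 -0.866] lean 60.0
 F [ 1.1 -1.2  2.5] Fsp [ 0.9 -1.4  2.5] gap 0.0576 gf 44.99689031392336 j [ 0.68  1.   -1.08  2.29  2.73  0.98  1.01]
```

servo_tool(plan=[[[0,0,0.15],[0,0,0],1],[[0,0,0.15],[0,0,0],1],[[0,0,0],[0,0,0],1]])

```text
t: 9.05
ee_pos: [0.6746, 0.0175, 0.1438]
tool_rot: [-1.691, 1.426, -0.813]
force: [0.2, -0.2, -0.8]
finger_gap: 0.0573
gripper_force: 45.0
```

servo_tool(plan=[[[0.05,-0.3,0],[0,0,0],1],[[0.05,-0.3,0],[0,0,0],1],[[0.05,-0.3,0],[0,0,0],1]])

```text
t: 9.3
ee_pos: [0.6762, 0.0099, 0.1447]
tool_rot: [-1.691, 1.421, -0.811]
force: [0.7, 4.2, 2.4]
finger_gap: 0.0578
gripper_force: 45.0
```

```bash
python3 -c "
from plan import *
rep()"
```

```text
t 9.3 tcp [0.6762 0.0099 0.1447] grasp [0.66   0.007  0.1542] gsp [-1.000e-04 -1.417e-01  1.542e-01] z [ 0.851  0.155 -0.502] y [-0.495 -0.083 -0.865] lean 59.8
 F [0.7 4.2 2.4] Fsp [1.4 4.  2.4] gap 0.0578 gf 45.00314916484058 j [ 0.7   0.99 -1.08  2.28  2.74  0.95  1.02]
```

servo_tool(plan=[[[0.1,-0.55,0.05],[0,0,0],1],[[0.1,-0.55,0],[0,0,0],1],[[0.1,-0.55,0],[0,0,0],1],[[0.1,-0.55,0],[0,0,0],1]])

```text
t: 9.63
ee_pos: [0.6811, -0.0146, 0.1453]
tool_rot: [-1.689, 1.425, -0.816]
force: [0.7, 2.0, 2.2]
finger_gap: 0.0573
gripper_force: 45.0
```

servo_tool(plan=[[[0.12,-0.7,0],[0,0,0],1],[[0.12,-0.7,0],[0,0,0],1],[[0.12,-0.7,0],[0,0,0],1],[[0.12,-0.7,0],[0,0,0],1],[[0.12,-0.7,0],[0,0,0],1]])

```text
t: 10.05
ee_pos: [0.686, -0.0504, 0.1434]
tool_rot: [-1.691, 1.429, -0.813]
force: [-0.3, -0.8, -1.0]
finger_gap: 0.0576
gripper_force: 45.0
```

```bash
python3 -c "
from plan import *
rep();log()"
```

```text
t 10.05 tcp [ 0.686  -0.0504  0.1434] grasp [ 0.6698 -0.0533  0.153 ] gsp [-0.001  -0.2027  0.153 ] z [ 0.85   0.149 -0.505] y [-0.499 -0.081 -0.863] lean 59.6
 F [-0.3 -0.8 -1. ] Fsp [-0.5 -0.7 -1. ] gap 0.0576 gf 44.99585724435747 j [ 0.83  1.   -1.07  2.23  2.8   0.81  1.06]
```

```bash
python3 fit.py | head -1
cat > place.py <<'E'
from plan import *
def down(yaw,lean=0,dirn=0):
    """tool down, tool y at yaw deg; leaned lean deg toward heading dirn"""
    y=np.array([np.cos(np.radians(yaw)),np.sin(np.radians(yaw)),0]);z=np.array([0,0,-1.]);M=np.c_[np.cross(y,z),y,z]
    h=np.radians(dirn);ax=np.cross([0,0,-1],[np.cos(h),np.sin(h),0]);return R.from_rotvec(ax*np.radians(lean)).as_matrix()@M
def best(X,M,q,n=40,seed=0):
    rng=np.random.default_rng(seed);o=[]
    for k in range(n):
        g,a,b=ik(X,M,p,q if k==0 else rng.uniform(lo,hi),1e-3,q)
        if a<2e-3 and b<1e-2:o.append((np.abs(g-q).max(),g))
    return min(o,key=lambda t:t[0]) if o else (99,q)
E
python3 - <<'E'
from place import *
q=np.array(manip.state()['joints'])
for nm,X in (('tub',[.419,.267,.10]),('tubfar',[.419,.367,.10]),('tray',[.403,-.323,.10])):
  for yaw in (0,180,-30,150,30,-150):
    d,g=best(np.array(X),down(yaw),q,15);print(nm,yaw,round(d,2),g.round(2))
E
```

```text
[ 2.6160e-01  7.9000e-03  5.3830e-01 -8.0000e-04  3.6520e-01 -2.5000e-03
tub 0 2.51 [ 0.04  0.77 -1.04  1.98  0.86  0.91 -1.45]
tub 180 1.75 [ 0.14  0.96 -1.34  1.98  1.05  1.16  1.49]
tub -30 2.94 [-0.03  0.71 -0.9   1.98  0.77  0.83 -1.88]
tub 150 1.75 [ 0.14  0.96 -1.34  1.98  1.05  1.16  0.97]
tub 30 2.06 [ 0.08  0.83 -1.15  1.98  0.94  0.99 -1.01]
tub -150 1.75 [ 0.14  0.96 -1.34  1.98  1.05  1.16  2.02]
tubfar 0 2.62 [-0.14  0.86 -1.07  1.81  0.89  1.03 -1.56]
tubfar 180 1.73 [-0.07  1.03 -1.34  1.81  1.07  1.25  1.42]
tubfar -30 3.06 [-0.19  0.81 -0.95  1.81  0.8   0.96 -2.01]
tubfar 150 1.73 [-0.07  1.03 -1.34  1.81  1.07  1.25  0.9 ]
tubfar 30 2.16 [-0.11  0.92 -1.17  1.81  0.96  1.11 -1.1 ]
tubfar -150 1.73 [-0.07  1.03 -1.34  1.81  1.07  1.25  1.95]
tray 0 1.85 [ 1.32  0.87 -1.17  1.92  0.95  1.04 -0.28]
tray 180 1.74 [ 1.36  0.98 -1.34  1.92  1.06  1.19  2.76]
tray -30 1.94 [ 1.27  0.8  -1.04  1.93  0.87  0.95 -0.72]
tray 150 1.74 [ 1.36  0.98 -1.34  1.92  1.06  1.19  2.24]
tray 30 1.78 [ 1.35  0.94 -1.27  1.92  1.02  1.13  0.18]
tray -150 3.34 [ 0.9   0.59 -0.37  1.94  0.33  0.67 -2.28]
```

servo_tool(plan=[[[-1.5,-0.3,0.3],[0,0,0],1],[[-1.5,-0.3,0.3],[0,0,0],1],[[-1.5,-0.3,0.3],[0,0,0],1],[[-1.2,-0.6,1.2],[-1,6,0],1],[[-1.2,-0.6,1.2],[-1,6,0],1],[[-1.2,-0.6,1.2],[-1,6,0],1],[[-1.2,-0.6,1.2],[-1,6,0],1],[[-1.2,-0.6,1.2],[-1,6,0],1]])

```text
t: 10.72
ee_pos: [0.5994, -0.0864, 0.1851]
tool_rot: [-1.978, 1.665, -0.599]
force: [0.4, -0.1, -0.6]
finger_gap: 0.0573
gripper_force: 45.0
```

servo_tool(plan=[[[-1.2,0,1.3],[-0.9,5,0],1],[[-1.2,0,1.3],[-0.9,5,0],1],[[-1.2,0,1.3],[-0.9,5,0],1],[[-1.2,0,1.3],[-0.9,5,0],1],[[-1.2,0,1.3],[-0.9,5,0],1],[[-1.2,0,1.3],[-0.9,5,0],1]])

```text
t: 11.22
ee_pos: [0.5851, -0.1068, 0.2139]
tool_rot: [-2.095, 1.808, -0.553]
force: [0.8, -1.8, -1.6]
finger_gap: 0.0577
gripper_force: 45.0
```

```bash
python3 -c "
from place import *
rep();log();delta(np.array([.419,.267,.09]),down(185))"
```

```text
t 11.22 tcp [ 0.5851 -0.1068  0.2139] grasp [ 0.5759 -0.1065  0.2305] gsp [-0.1028 -0.2389  0.2305] z [ 0.485 -0.012 -0.874] y [-0.866 -0.149 -0.478] lean 29.0
 F [ 0.8 -1.8 -1.6] Fsp [ 0.5 -1.9 -1.6] gap 0.0577 gf 44.99455478042364 j [ 0.84  0.51 -0.94  2.03  1.03  0.45  2.48]
d cm [-16.61, 37.38, -12.39] deg [1.57, 28.98, -3.34]
```

servo_tool(plan=[[[-1.4,2.5,1],[0.1,2.4,-0.3],1],[[-1.4,2.5,1],[0.1,2.4,-0.3],1],[[-1.4,2.5,1],[0.1,2.4,-0.3],1],[[-1.4,2.5,1],[0.1,2.4,-0.3],1],[[-1.4,2.5,0.5],[0.1,2.4,-0.3],1],[[-1.4,2.5,0.5],[0.1,2.4,-0.3],1],[[-1.4,2.5,0],[0.1,2.4,-0.3],1],[[-1.4,2.5,0],[0.1,2.4,-0.3],1]])

```text
t: 11.88
ee_pos: [0.4748, 0.0948, 0.2657]
tool_rot: [-2.247, 2.025, -0.211]
force: [0.1, -0.4, -2.0]
finger_gap: 0.0577
gripper_force: 45.0
```

```bash
python3 -c "
from place import *
rep();log();delta(np.array([.419,.267,.09]),down(185))"
```

```text
t 11.88 tcp [0.4748 0.0948 0.2657] grasp [0.4715 0.095  0.2844] gsp [-0.1705 -0.0222  0.2844] z [ 0.176 -0.012 -0.984] y [-0.979 -0.104 -0.173] lean 10.1
 F [ 0.1 -0.4 -2. ] Fsp [ 0.1 -0.4 -2. ] gap 0.0577 gf 44.99377001076937 j [ 0.55  0.41 -1.15  1.93  0.59  0.96  2.38]
d cm [-5.58, 17.22, -17.57] deg [0.77, 10.11, -0.93]
```

servo_tool(plan=[[[-0.9,2.9,-0.5],[0.1,1.7,-0.2],1],[[-0.9,2.9,-0.5],[0.1,1.7,-0.2],1],[[-0.9,2.9,-0.5],[0.1,1.7,-0.2],1],[[-0.9,2.9,-0.5],[0.1,1.7,-0.2],1],[[-0.9,2.9,-2],[0.1,1.7,-0.2],1],[[-0.9,2.7,-2],[0.1,1.7,-0.2],1],[[0,0,-3],[0,0,0],1],[[0,0,-3],[0,0,0],1]])

```text
t: 12.55
ee_pos: [0.4216, 0.2684, 0.1447]
tool_rot: [-2.315, 2.122, -0.001]
force: [0.3, -0.7, -1.8]
finger_gap: 0.0579
gripper_force: 45.0
```

```bash
python3 -c "
from place import *
rep();log();delta(np.array([.419,.267,.017]),down(185))
f=manip.grab_frame('top')[:,:,::-1];cv2.imwrite('pics/t2.png',cv2.resize(f[180:300,60:260],None,fx=4,fy=4,interpolation=2))"
```

```text
t 12.55 tcp [0.4216 0.2684 0.1447] grasp [0.4216 0.2684 0.1637] gsp [-0.1895  0.1573  0.1637] z [ 0.001 -0.    -1.   ] y [-0.996 -0.087 -0.001] lean 0.1
 F [ 0.3 -0.7 -1.8] Fsp [ 0.1 -0.7 -1.8] gap 0.0579 gf 44.99389506876469 j [ 0.    0.66 -0.97  1.93  0.68  0.93  1.92]
d cm [-0.26, -0.14, -12.77] deg [0.0, 0.06, 0.03]
```

View pics/t2.png

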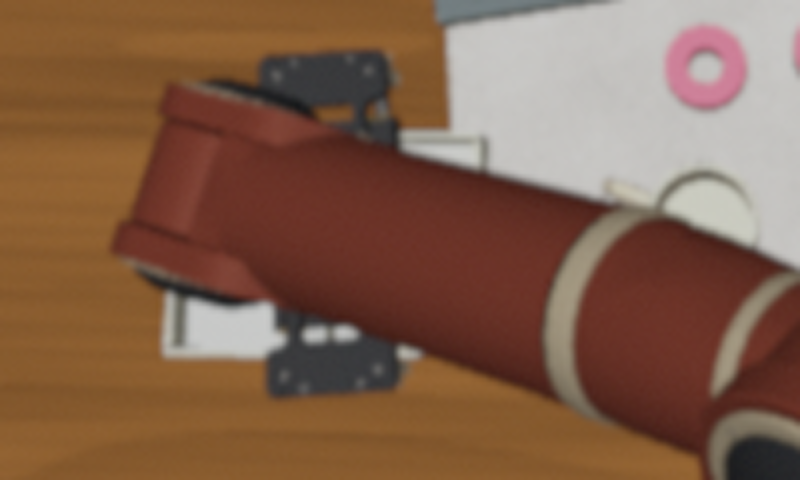

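The arm hides most of the tub. Its corners at crop (487,137) and (165,355) still agree with the earlier measurement. I'm lowering into the compartment at y≈0.267.

servo_tool(plan=[[[-0.2,-0.1,-3],[0,0,0],1],[[0,0,-3],[0,0,0],1],[[0,0,-3],[0,0,0],1],[[0,0,-2],[0,0,0],1],[[0,0,-1],[0,0,0],1],[[0,0,-0.5],[0,0,0],1],[[0,0,0],[0,0,0],1]])

```text
t: 13.18
ee_pos: [0.4201, 0.2653, 0.0205]
tool_rot: [2.311, -2.126, 0.003]
force: [0.2, -0.3, -0.8]
finger_gap: 0.0575
gripper_force: 45.0
```

```bash
python3 -c "
from place import *
rep()"
```

```text
t 13.18 tcp [0.4201 0.2653 0.0205] grasp [0.4201 0.2653 0.0395] gsp [-0.1915  0.1545  0.0395] z [-0.    -0.002 -1.   ] y [-0.997 -0.083  0.   ] lean 0.1
 F [ 0.2 -0.3 -0.8] Fsp [ 0.1 -0.4 -0.8] gap 0.0575 gf 44.99564062803984 j [-0.12  0.82 -0.77  2.03  0.93  0.69  1.71]
```

servo_tool(plan=[[[0,0,-0.3],[0,0,0],1],[[0,0,-0.2],[0,0,0],1],[[0,0,0],[0,0,0],1],[[0,0,0],[0,0,0],-0.6],[[0,0,0],[0,0,0],-0.6],[[0,0,0],[0,0,0],-0.6],[[0,0,0],[0,0,0],-0.6]])

```text
t: 13.77
ee_pos: [0.42, 0.2658, 0.0159]
tool_rot: [2.312, -2.126, 0.003]
force: [-1.0, -0.4, -0.2]
finger_gap: 0.0738
gripper_force: 0.0
```

servo_tool(plan=[[[0,0,2],[0,0,0],-0.6],[[0,0,3],[0,0,0],-0.6],[[0,0,4],[0,0,0],-0.6],[[0,0,4],[0,0,0],-0.6],[[0,0,4],[0,0,0],-0.6]])

```text
t: 14.18
ee_pos: [0.4192, 0.2654, 0.1873]
tool_rot: [2.312, -2.124, 0.002]
force: [0.7, 0.3, -0.6]
finger_gap: 0.0747
gripper_force: 0.0
```

```bash
python3 -c "
from place import *
rep();log();
c=manip.camera_params('wrist');f=manip.grab_frame('wrist')[:,:,::-1];cv2.imwrite('pics/w4.png',f);print(proj('wrist',[.419,.367,.04],c),proj('wrist',[.419,.267,.034],c),proj('wrist',[.419,.317,.04],c))
print('top',[proj('top',v).round(1).tolist() for v in ([.344,.2145,.04],[.494,.2145,.04],[.494,.4195,.04],[.344,.4195,.04])])"
```

```text
t 14.18 tcp [0.4192 0.2654 0.1873] grasp [0.4192 0.2655 0.2063] gsp [-0.1923  0.1548  0.2063] z [-0.001 -0.002 -1.   ] y [-0.996 -0.085  0.001] lean 0.1
 F [ 0.7  0.3 -0.6] Fsp [ 0.7  0.2 -0.6] gap 0.0747 gf 0.0 j [ 0.04  0.6  -1.02  1.88  0.61  1.01  1.99]
[250.24302052 264.69975136] [257.38514348 182.59476455] [253.67813154 225.91594192]
top [[179.4, 270.3], [181.9, 213.7], [105.5, 212.2], [101.6, 268.8]]
```

View pics/w4.png

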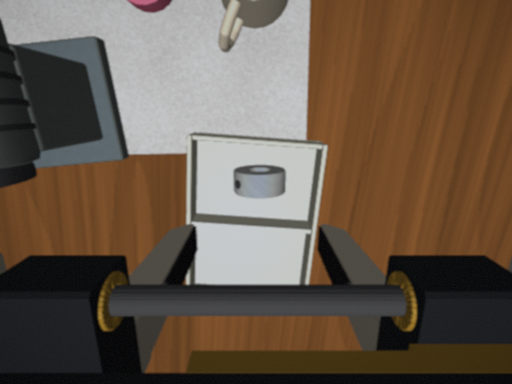

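The collar stands in the compartment at (260,182), and the divider is where predicted, near (250,221). Next I retrace the path to the spindle for the sleeve.

```bash
cat > back.py <<'E'
from place import *
import sys
def seg(X0,M0,X1,M1):
    rv=np.degrees(R.from_matrix(M1@M0.T).as_rotvec());d=(X1-X0)*100
    n=int(np.ceil(max(np.linalg.norm(d)/3.2,np.linalg.norm(rv)/5.5)));print(n,'rows',(d/n).round(2).tolist(),(rv/n).round(2).tolist())
def way(W):
    s=manip.state();a=(np.array(s['ee_pos']),R.from_rotvec(s['tool_rot']).as_matrix())
    for b in W: seg(*a,*b);a=b
rm=lambda v:R.from_rotvec(v).as_matrix()
A=(np.array([.475,.095,.27]),rm([-2.247,2.025,-.211]));B=(np.array([.585,-.107,.216]),rm([-2.095,1.808,-.553]));C=(np.array([.6,-.087,.186]),rm([-1.978,1.665,-.599]))
def pre(y,back=.06,up=0): X,M=pose(y,60,back);return X+[0,0,up],flip(M)
E
python3 -c "
from back import *
way([A,B,C,pre(.1345,.05,.02),pre(.1015,.05)])
q=np.array(manip.state()['joints'])
for y in(.1345,.1015,.065):print(best(*pre(y,.05),np.array([.74,.92,-1.12,2.41,2.71,1,.97]),5)[1].round(2))"
```

```text
7 rows [0.76, -2.5, 1.08] [-0.16, -1.36, 0.15]
8 rows [1.37, -2.53, -0.68] [-0.11, -2.36, 0.3]
2 rows [0.75, 1.0, -1.5] [2.36, -4.38, 1.33]
5 rows [0.65, 1.93, 0.05] [1.0, -4.29, 0.18]
2 rows [-0.29, 1.63, -1.0] [0.0, -0.0, -0.0]
[ 0.75  0.94 -1.12  2.39  2.74  0.98  0.98]
[ 0.66  0.93 -1.12  2.42  2.69  1.06  0.95]
[ 0.63  1.08 -1.34  2.42  2.52  1.26  1.14]
```

servo_tool(plan=[[[0.8,-2.5,1.1],[-0.2,-1.4,0.1],-1],[[0.8,-2.5,1.1],[-0.2,-1.4,0.1],-1],[[0.8,-2.5,1.1],[-0.2,-1.4,0.1],-1],[[0.8,-2.5,1.1],[-0.2,-1.4,0.1],-1],[[0.8,-2.5,1.1],[-0.2,-1.4,0.1],-1],[[0.8,-2.5,1.1],[-0.2,-1.4,0.1],-1],[[0.8,-2.5,1.1],[-0.2,-1.4,0.1],-1]])

```text
t: 14.82
ee_pos: [0.4758, 0.0894, 0.263]
tool_rot: [-2.249, 2.041, -0.222]
force: [0.3, 0.0, 0.3]
finger_gap: 0.0931
gripper_force: 0.0
```

servo_tool(plan=[[[1.4,-2.5,-0.7],[-0.1,-2.4,0.3],-1],[[1.4,-2.5,-0.7],[-0.1,-2.4,0.3],-1],[[1.4,-2.5,-0.7],[-0.1,-2.4,0.3],-1],[[1.4,-2.5,-0.7],[-0.1,-2.4,0.3],-1],[[1.4,-2.5,-0.7],[-0.1,-2.4,0.3],-1],[[1.4,-2.5,-0.7],[-0.1,-2.4,0.3],-1],[[1.4,-2.5,-0.7],[-0.1,-2.4,0.3],-1],[[1.4,-2.5,-0.7],[-0.1,-2.4,0.3],-1]])

```text
t: 15.48
ee_pos: [0.588, -0.1105, 0.2063]
tool_rot: [-2.088, 1.821, -0.568]
force: [0.7, 0.7, 0.1]
finger_gap: 0.0926
gripper_force: 0.0
```

```bash
python3 -c "
from back import *
rep();log();way([B,C,pre(.1345,.05,.02),pre(.1345,.02)])"
```

```text
t 15.48 tcp [ 0.588  -0.1105  0.2063] grasp [ 0.5788 -0.11    0.2229] gsp [-0.1005 -0.2428  0.2229] z [ 0.488 -0.024 -0.873] y [-0.866 -0.142 -0.48 ] lean 29.2
 F [0.7 0.7 0.1] Fsp [0.8 0.6 0.1] gap 0.0926 gf 0.0 j [ 0.81  0.51 -0.9   2.04  1.08  0.43  2.43]
1 rows [-0.3, 0.35, 0.97] [0.45, 0.2, 0.7]
2 rows [0.75, 1.0, -1.5] [2.36, -4.38, 1.33]
5 rows [0.65, 1.93, 0.05] [1.0, -4.29, 0.18]
2 rows [1.28, 0.23, -1.75] [0.0, -0.0, -0.0]
```

servo_tool(plan=[[[0.3,0.6,-0.5],[1.3,-2.1,0.8],-1],[[0.3,0.6,-0.5],[1.3,-2.1,0.8],-1],[[0.3,0.6,-0.5],[1.3,-2.1,0.8],-1],[[0.3,0.6,-0.5],[1.3,-2.1,0.8],-1],[[0,0,0],[0,0,0],-1]])

```text
t: 15.9
ee_pos: [0.5971, -0.0926, 0.1887]
tool_rot: [-2.005, 1.707, -0.595]
force: [-0.2, -0.2, 0.4]
finger_gap: 0.0931
gripper_force: 0.0
```

servo_tool(plan=[[[0.4,1.2,0],[0.6,-2.7,0.1],-1],[[0.4,1.2,0],[0.6,-2.7,0.1],-1],[[0.4,1.2,0],[0.6,-2.7,0.1],-1],[[0.4,1.2,0],[0.6,-2.7,0.1],-1],[[0.4,1.2,0],[0.6,-2.7,0.1],-1],[[0.4,1.2,0],[0.6,-2.7,0.1],-1],[[0.4,1.2,0],[0.6,-2.7,0.1],-1],[[0.4,1.2,0],[0.6,-2.7,0.1],-1]])

```text
t: 16.57
ee_pos: [0.6262, -0.0058, 0.188]
tool_rot: [-1.74, 1.491, -0.809]
force: [-0.1, -0.0, -0.4]
finger_gap: 0.0933
gripper_force: 0.0
```

```bash
python3 -c "
from back import *
rep();log();way([pre(.1345,.05),pre(.1345,.02)])"
```

```text
t 16.57 tcp [ 0.6262 -0.0058  0.188 ] grasp [ 0.6107 -0.0079  0.1987] gsp [-0.0513 -0.1478  0.1987] z [ 0.819  0.109 -0.563] y [-0.555 -0.096 -0.826] lean 55.7
 F [-0.1 -0.  -0.4] Fsp [-0.1  0.  -0.4] gap 0.0933 gf 0.0 j [ 0.8   0.86 -1.22  2.35  2.49  0.9   1.12]
1 rows [0.62, 1.52, -1.95] [1.71, -4.04, 1.78]
1 rows [2.56, 0.45, -1.5] [0.0, -0.0, -0.0]
```

servo_tool(plan=[[[0.3,0.8,-1],[0.9,-2,0.9],-1],[[0.3,0.7,-1],[0.8,-2,0.9],-1],[[0,0,0],[0,0,0],-1]])

```text
t: 16.82
ee_pos: [0.6309, 0.0094, 0.1631]
tool_rot: [-1.699, 1.424, -0.81]
force: [-0.2, 1.3, -0.5]
finger_gap: 0.0927
gripper_force: 0.0
```

```bash
cat > prof.py <<'E'
from back import *
def prof(ys=np.arange(.05,.185,.004),dz=.02,dx=-.02):
    c=manip.camera_params('wrist');f=manip.grab_frame('wrist')
    for y in ys:
        u=proj('wrist',O-S[1]*y+[0,0,.153+dz]+S[0]*dx,c);i=np.round(u).astype(int)
        if 0<=i[1]<384 and 0<=i[0]<512: print(round(y*1000),i.tolist(),f[i[1],i[0]].tolist(),end='; ')
E
python3 -c "
from prof import *
rep();way([pre(.1345,.02),pre(.1015,0)]);prof()"
```

```text
t 16.82 tcp [0.6309 0.0094 0.1631] grasp [0.6148 0.0065 0.1728] gsp [-0.0448 -0.1343  0.1728] z [ 0.847  0.153 -0.509] y [-0.501 -0.087 -0.861] lean 59.4
 F [-0.2  1.3 -0.5] Fsp [ 0.   1.3 -0.5] gap 0.0927 gf 0.0 j [ 0.77  0.99 -1.21  2.39  2.65  1.03  1.09]
1 rows [2.72, 0.44, -0.96] [-0.06, -0.6, -0.12]
2 rows [0.57, 1.78, -0.5] [0.0, -0.0, -0.0]
50 [240, 348] [143, 74, 41]; 54 [240, 343] [144, 73, 43]; 58 [240, 338] [146, 75, 43]; 62 [240, 334] [142, 73, 42]; 66 [240, 329] [148, 76, 43]; 70 [239, 324] [154, 80, 46]; 74 [239, 319] [148, 75, 42]; 78 [239, 314] [50, 51, 53]; 82 [239, 309] [66, 65, 67]; 86 [239, 304] [50, 51, 51]; 90 [239, 299] [52, 51, 51]; 94 [239, 294] [49, 49, 50]; 98 [239, 288] [38, 39, 41]; 102 [239, 283] [83, 85, 84]; 106 [238, 278] [89, 92, 91]; 110 [238, 272] [91, 92, 91]; 114 [238, 267] [93, 94, 93]; 118 [238, 261] [96, 97, 96]; 122 [238, 256] [68, 70, 68]; 126 [238, 250] [49, 49, 49]; 130 [238, 244] [163, 170, 174]; 134 [238, 238] [162, 169, 173]; 138 [238, 232] [161, 168, 173]; 142 [237, 226] [162, 170, 176]; 146 [237, 220] [163, 171, 177]; 150 [237, 214] [164, 171, 177]; 154 [237, 208] [162, 169, 175]; 158 [237, 202] [156, 162, 167]; 162 [237, 195] [158, 164, 169]; 166 [237, 189] [161, 169, 174]; 170 [237, 182] [157, 164, 169]; 174 [236, 176] [159, 167, 172]; 178 [236, 169] [161, 169, 173]; 182 [236, 162] [99, 102, 118];
```

servo_tool(plan=[[[1.4,0.2,-0.6],[0,-0.3,0],-1],[[1.4,0.2,-0.6],[0,-0.3,0],-1],[[0.6,1.8,-0.5],[0,0,0],-1],[[0.6,1.8,-0.5],[0,0,0],-1],[[0,0,0],[0,0,0],-1],[[0,0,0],[0,0,0],-1]])

```text
t: 17.37
ee_pos: [0.6727, 0.0501, 0.1475]
tool_rot: [-1.688, 1.409, -0.827]
force: [-0.3, -0.2, 0.8]
finger_gap: 0.0927
gripper_force: 0.0
```

```bash
python3 -c "
from prof import *
rep();way([pre(.1015,0)])"
```

```text
t 17.37 tcp [0.6727 0.0501 0.1475] grasp [0.6564 0.0472 0.1568] gsp [ 0.0034 -0.1015  0.1568] z [ 0.857  0.152 -0.491] y [-0.483 -0.09  -0.871] lean 60.6
 F [-0.3 -0.2  0.8] Fsp [-0.3 -0.1  0.8] gap 0.0927 gf 0.0 j [ 0.64  1.05 -1.17  2.3   2.65  1.09  1.1 ]
1 rows [-0.34, -0.07, -0.4] [0.08, 0.59, -0.16]
```

servo_tool(plan=[[[-0.3,-0.1,-0.4],[0,0.6,0],-1],[[0,0,0],[0,0,0],0.3],[[0,0,0],[0,0,0],1],[[0,0,0],[0,0,0],1],[[0,0,0],[0,0,0],1],[[0,0,0],[0,0,0],1],[[0,0,0],[0,0,0],1],[[0,0,0],[0,0,0],1]], force=45)

```text
t: 18.03
ee_pos: [0.67, 0.0487, 0.1429]
tool_rot: [-1.692, 1.416, -0.819]
force: [3.6, 0.2, 3.9]
finger_gap: 0.0509
gripper_force: 2.3
```

servo_tool(plan=[[[0,0,0.15],[0,0,0],1],[[0,0,0.15],[0,0,0],1],[[0,0,0],[0,0,0],1],[[0.05,-0.3,0],[0,0,0],1],[[0.05,-0.3,0],[0,0,0],1]])

```text
t: 18.45
ee_pos: [0.6699, 0.0426, 0.1447]
tool_rot: [-1.695, 1.418, -0.816]
force: [-0.5, -0.5, -1.6]
finger_gap: 0.0497
gripper_force: 45.0
```

```bash
python3 -c "
from prof import *
rep()"
```

```text
t 18.45 tcp [0.6699 0.0426 0.1447] grasp [0.6538 0.0397 0.1542] gsp [-0.0006 -0.1083  0.1542] z [ 0.851  0.153 -0.502] y [-0.494 -0.088 -0.865] lean 59.9
 F [-0.5 -0.5 -1.6] Fsp [-0.6 -0.5 -1.6] gap 0.0497 gf 44.99974465928972 j [ 0.66  1.05 -1.17  2.3   2.65  1.07  1.1 ]
```

servo_tool(plan=[[[0.12,-0.7,0],[0,0,0],1],[[0.12,-0.7,0],[0,0,0],1],[[0.12,-0.7,0],[0,0,0],1],[[0.12,-0.7,0],[0,0,0],1],[[0.12,-0.7,0],[0,0,0],1],[[0.12,-0.7,0],[0,0,0],1],[[0.12,-0.7,0],[0,0,0],1]])

```text
t: 19.03
ee_pos: [0.6794, -0.0066, 0.1463]
tool_rot: [-1.692, 1.415, -0.818]
force: [-0.1, 1.6, 2.3]
finger_gap: 0.0491
gripper_force: 45.0
```

servo_tool(plan=[[[0.12,-0.7,0],[0,0,0],1],[[0.12,-0.7,0],[0,0,0],1],[[0.12,-0.7,0],[0,0,0],1],[[0.12,-0.7,0],[0,0,0],1],[[0.12,-0.7,0],[0,0,0],1],[[0.12,-0.7,0],[0,0,0],1],[[0.12,-0.7,0],[0,0,0],1]])

```text
t: 19.62
ee_pos: [0.6864, -0.057, 0.1435]
tool_rot: [-1.695, 1.421, -0.816]
force: [-0.6, 0.6, -1.5]
finger_gap: 0.0494
gripper_force: 45.0
```

```bash
python3 -c "
from prof import *
rep()
way([C,B,A,(np.array([.419,.367,.12]),down(185))])"
```

```text
t 19.62 tcp [ 0.6864 -0.057   0.1435] grasp [ 0.6702 -0.0599  0.1531] gsp [-0.0017 -0.2094  0.1531] z [ 0.851  0.151 -0.504] y [-0.496 -0.087 -0.864] lean 59.8
 F [-0.6  0.6 -1.5] Fsp [-0.5  0.7 -1.5] gap 0.0494 gf 44.99977117404342 j [ 0.88  1.05 -1.15  2.22  2.74  0.82  1.18]
4 rows [-2.16, -0.75, 1.06] [-1.24, 5.3, -0.23]
2 rows [-0.75, -1.0, 1.5] [-2.36, 4.38, -1.33]
8 rows [-1.37, 2.53, 0.68] [0.11, 2.36, -0.3]
10 rows [-0.56, 2.72, -1.5] [0.08, 1.01, -0.09]
```

servo_tool(plan=[[[-1.5,-0.3,0.3],[0,0,0],1],[[-1.5,-0.3,0.3],[0,0,0],1],[[-1.5,-0.3,0.3],[0,0,0],1],[[-1.2,-0.4,1.2],[-1,6,0],1],[[-1.2,-0.4,1.2],[-1,6,0],1],[[-1.2,-0.4,1.2],[-1,6,0],1],[[-1.2,-0.4,1.2],[-1,6,0],1],[[0,0,0],[0,0,0],1]])

```text
t: 20.28
ee_pos: [0.5972, -0.0826, 0.1756]
tool_rot: [-1.988, 1.651, -0.586]
force: [0.4, -0.9, -1.6]
finger_gap: 0.0495
gripper_force: 45.0
```

```bash
python3 -c "
from prof import *
rep()
way([B,A])"
```

```text
t 20.28 tcp [ 0.5972 -0.0826  0.1756] grasp [ 0.5857 -0.0844  0.1906] gsp [-0.0893 -0.2187  0.1906] z [ 0.607  0.095 -0.789] y [-0.775 -0.151 -0.614] lean 37.9
 F [ 0.4 -0.9 -1.6] Fsp [ 0.3 -0.9 -1.6] gap 0.0495 gf 44.99971789307892 j [ 0.76  0.55 -0.78  2.17  2.09  0.19  1.47]
2 rows [-0.61, -1.22, 2.02] [-2.51, 4.27, -1.75]
8 rows [-1.37, 2.53, 0.68] [0.11, 2.36, -0.3]
```

servo_tool(plan=[[[-0.2,-0.4,0.7],[-0.8,1.4,-0.6],1],[[-0.2,-0.4,0.7],[-0.8,1.4,-0.6],1],[[-0.2,-0.4,0.7],[-0.8,1.4,-0.6],1],[[-0.2,-0.4,0.7],[-0.8,1.4,-0.6],1],[[-0.2,-0.4,0.7],[-0.8,1.4,-0.6],1],[[-0.2,-0.4,0.7],[-0.8,1.4,-0.6],1],[[0,0,0],[0,0,0],1]])

```text
t: 20.87
ee_pos: [0.5936, -0.0989, 0.1999]
tool_rot: [-2.053, 1.76, -0.581]
force: [0.7, 0.2, -0.3]
finger_gap: 0.0497
gripper_force: 45.0
```

servo_tool(plan=[[[-1.4,2.5,0.7],[0.1,2.4,-0.3],1],[[-1.4,2.5,0.7],[0.1,2.4,-0.3],1],[[-1.4,2.5,0.7],[0.1,2.4,-0.3],1],[[-1.4,2.5,0.7],[0.1,2.4,-0.3],1],[[-1.4,2.5,0.7],[0.1,2.4,-0.3],1],[[-1.4,2.5,0.7],[0.1,2.4,-0.3],1],[[-1.4,2.5,0.7],[0.1,2.4,-0.3],1],[[-1.4,2.5,0.7],[0.1,2.4,-0.3],1]])

```text
t: 21.53
ee_pos: [0.4807, 0.0996, 0.2555]
tool_rot: [-2.21, 1.99, -0.248]
force: [0.2, 0.6, -0.9]
finger_gap: 0.0498
gripper_force: 45.0
```

```bash
python3 -c "
from prof import *
rep()
way([(np.array([.419,.367,.12]),down(185))])"
```

```text
t 21.53 tcp [0.4807 0.0996 0.2555] grasp [0.4764 0.0995 0.274 ] gsp [-0.1649 -0.0186  0.274 ] z [ 0.227  0.006 -0.974] y [-0.968 -0.104 -0.226] lean 13.1
 F [ 0.2  0.6 -0.9] Fsp [ 0.3  0.5 -0.9] gap 0.0498 gf 44.99799482524395 j [ 0.52  0.39 -1.1   1.98  0.61  0.86  2.36]
10 rows [-0.62, 2.67, -1.35] [-0.02, 1.31, -0.1]
```

servo_tool(plan=[[[-0.6,2.7,0],[0,1.3,-0.1],1],[[-0.6,2.7,0],[0,1.3,-0.1],1],[[-0.6,2.7,0],[0,1.3,-0.1],1],[[-0.6,2.7,-0.5],[0,1.3,-0.1],1],[[-0.6,2.7,-1],[0,1.3,-0.1],1],[[-0.6,2.7,-1],[0,1.3,-0.1],1],[[-0.6,2.6,-1],[0,1.3,-0.1],1],[[-0.6,2.6,-2],[0,1.3,-0.1],1]])

```text
t: 22.2
ee_pos: [0.4351, 0.315, 0.2007]
tool_rot: [-2.288, 2.092, -0.055]
force: [0.8, 0.2, -1.0]
finger_gap: 0.0491
gripper_force: 45.0
```

servo_tool(plan=[[[-0.6,2.6,-2],[0,1.3,-0.1],1],[[-0.6,2.5,-2],[0,1.3,-0.1],1],[[0,0,-2.5],[0,0,0],1],[[0,0,-2.5],[0,0,0],1],[[0,0,0],[0,0,0],1]])

```text
t: 22.62
ee_pos: [0.4204, 0.3613, 0.1052]
tool_rot: [2.315, -2.12, 0.001]
force: [-0.5, -1.4, -0.7]
finger_gap: 0.0494
gripper_force: 45.0
```

```bash
python3 -c "
from prof import *
rep()
way([(np.array([.419,.363,.012]),down(185))])"
```

```text
t 22.62 tcp [0.4204 0.3613 0.1052] grasp [0.4204 0.3613 0.1242] gsp [-0.1745  0.249   0.1242] z [-0.001 -0.002 -1.   ] y [-0.996 -0.088  0.001] lean 0.1
 F [-0.5 -1.4 -0.7] Fsp [-0.8 -1.3 -0.7] gap 0.0494 gf 44.99948428943753 j [-0.22  0.76 -0.88  1.81  0.73  0.92  1.8 ]
3 rows [-0.05, 0.06, -3.11] [0.04, -0.02, -0.02]
```

servo_tool(plan=[[[0,0.1,-3],[0,0,0],1],[[0,0,-3],[0,0,0],1],[[0,0,-2],[0,0,0],1],[[0,0,-0.7],[0,0,0],1],[[0,0,-0.4],[0,0,0],1],[[0,0,-0.2],[0,0,0],1],[[0,0,0],[0,0,0],1]])

```text
t: 23.2
ee_pos: [0.4225, 0.367, 0.0195]
tool_rot: [-2.309, 2.115, 0.002]
force: [0.0, 0.1, -0.8]
finger_gap: 0.0497
gripper_force: 45.0
```

servo_tool(plan=[[[0,0,0],[0,0,0],-0.45],[[0,0,0],[0,0,0],-0.45],[[0,0,0],[0,0,0],-0.45],[[0,0,0],[0,0,0],-0.45]])

```text
t: 23.53
ee_pos: [0.4222, 0.3668, 0.0193]
tool_rot: [-2.309, 2.115, 0.002]
force: [0.0, -0.1, -0.1]
finger_gap: 0.0663
gripper_force: 0.0
```

servo_tool(plan=[[[0,0,2],[0,0,0],-0.45],[[0,0,4],[0,0,0],-0.45],[[0,0,4],[0,0,0],-0.45],[[0,0,4],[0,0,0],-0.45]])

```text
t: 23.87
ee_pos: [0.4213, 0.3663, 0.1602]
tool_rot: [-2.312, 2.116, 0.003]
force: [1.1, -0.3, 0.1]
finger_gap: 0.0676
gripper_force: 0.0
```

Run:
```python
from prof import *
rep();way([A])
c=manip.camera_params('wrist');f=manip.grab_frame('wrist');cv2.imwrite('pics/w5.png',f[:,:,::-1])
for n,X in (('collar',[.419,.267,.04]),('sleeve',[.419,.363,.04])): print(n,proj('wrist',X,c).round(1))
h=cv2.cvtColor(f,cv2.COLOR_RGB2GRAY)
for y in np.arange(.205,.43,.008):
    u=np.round(proj('wrist',[.419,y,.04],c)).astype(int)
    if 0<=u[1]<384: print(round(y,3),u.tolist(),f[u[1],u[0]].tolist(),end='; ')
```

```text
t 23.87 tcp [0.4213 0.3663 0.1602] grasp [0.4213 0.3661 0.1792] gsp [-0.1728  0.2536  0.1792] z [ 0.004  0.007 -1.   ] y [-0.996 -0.088 -0.004] lean 0.4
 F [ 1.1 -0.3  0.1] Fsp [ 1.  -0.5  0.1] gap 0.0676 gf 0.0 j [-0.2   0.7  -0.93  1.76  0.65  1.02  1.86]
10 rows [0.54, -2.71, 1.1] [-0.12, -0.99, 0.08]
collar [270.3  84.3]
sleeve [260.6 185. ]
0.205 [278, 8] [204, 205, 205]; 0.213 [277, 18] [203, 203, 203]; 0.221 [276, 29] [212, 215, 210]; 0.229 [275, 39] [135, 135, 127]; 0.237 [274, 49] [216, 219, 217]; 0.245 [273, 58] [217, 219, 218]; 0.253 [272, 68] [162, 171, 183]; 0.261 [271, 77] [161, 170, 183]; 0.269 [270, 87] [166, 177, 189]; 0.277 [269, 96] [130, 134, 136]; 0.285 [268, 105] [219, 222, 219]; 0.293 [267, 113] [219, 222, 219]; 0.301 [267, 122] [219, 222, 219]; 0.309 [266, 131] [219, 222, 220]; 0.317 [265, 139] [116, 115, 108]; 0.325 [264, 147] [219, 222, 220]; 0.333 [263, 156] [219, 222, 221]; 0.341 [263, 164] [217, 221, 220]; 0.349 [262, 171] [112, 115, 113]; 0.357 [261, 179] [116, 118, 116]; 0.365 [260, 187] [118, 120, 118]; 0.373 [260, 194] [119, 120, 119]; 0.381 [259, 202] [121, 122, 121]; 0.389 [258, 209] [131, 134, 132]; 0.397 [258, 216] [220, 222, 224]; 0.405 [257, 223] [204, 208, 209]; 0.413 [256, 231] [103, 103, 93]; 0.421 [256, 237] [215, 218, 208]; 0.429 [255, 244] [138, 90, 51];
```

The profile shows the collar, bright at y≈0.25–0.27, and the sleeve, grey at y≈0.35–0.39, on either side of the divider at 0.317. Now back for the wheel.

servo_tool(plan=[[[0,0,3],[0,0,0],-0.6],[[0.5,-2.7,2],[-0.1,-1,0.1],-1],[[0.6,-2.9,2],[-0.1,-1.1,0.1],-1],[[0.6,-2.9,1.5],[-0.1,-1.1,0.1],-1],[[0.6,-2.9,1],[-0.1,-1.1,0.1],-1],[[0.6,-2.9,1],[-0.1,-1.1,0.1],-1],[[0.6,-2.9,0.5],[-0.1,-1.1,0.1],-1],[[0.6,-2.9,0],[-0.1,-1.1,0.1],-1]])

```text
t: 24.58
ee_pos: [0.4634, 0.1647, 0.2699]
tool_rot: [-2.26, 2.042, -0.164]
force: [-0.2, 0.2, -0.2]
finger_gap: 0.0932
gripper_force: 0.0
```

servo_tool(plan=[[[0.6,-2.9,0],[-0.1,-1.1,0.1],-1],[[0.6,-2.9,0],[-0.1,-1.1,0.1],-1],[[0.6,-2.7,0],[-0.1,-1.1,0.1],-1],[[0,0,0],[0,0,0],-1]])

```text
t: 24.92
ee_pos: [0.4811, 0.0733, 0.2675]
tool_rot: [-2.232, 2.026, -0.232]
force: [-0.4, 0.0, -0.5]
finger_gap: 0.0932
gripper_force: 0.0
```

```bash
python3 -c "
from prof import *
rep()
way([B,C,pre(.1345,.05,.02)])"
```

```text
t 24.92 tcp [0.4811 0.0733 0.2675] grasp [0.4774 0.0736 0.2861] gsp [-0.1684 -0.0443  0.2861] z [ 0.192 -0.015 -0.981] y [-0.977 -0.098 -0.19 ] lean 11.1
 F [-0.4  0.  -0.5] Fsp [-0.4  0.1 -0.5] gap 0.0932 gf 0.0 j [ 0.58  0.39 -1.11  1.94  0.57  0.93  2.44]
7 rows [1.48, -2.58, -0.74] [-0.12, -2.56, 0.41]
2 rows [0.75, 1.0, -1.5] [2.36, -4.38, 1.33]
5 rows [0.65, 1.93, 0.05] [1.0, -4.29, 0.18]
```

servo_tool(plan=[[[1.5,-2.6,-0.7],[-0.1,-2.5,0.4],-1],[[1.5,-2.6,-0.7],[-0.1,-2.5,0.4],-1],[[1.5,-2.6,-0.7],[-0.1,-2.5,0.4],-1],[[1.5,-2.6,-0.7],[-0.1,-2.5,0.4],-1],[[1.5,-2.6,-0.7],[-0.1,-2.5,0.4],-1],[[1.5,-2.6,-0.7],[-0.1,-2.5,0.4],-1],[[1.5,-2.6,-0.7],[-0.1,-2.5,0.4],-1]])

```text
t: 25.5
ee_pos: [0.5865, -0.1019, 0.2197]
tool_rot: [-2.104, 1.796, -0.543]
force: [0.5, 0.0, 0.5]
finger_gap: 0.0933
gripper_force: 0.0
```

servo_tool(plan=[[[0.3,0.6,-0.6],[1.3,-2.1,0.8],-1],[[0.3,0.6,-0.6],[1.3,-2.1,0.8],-1],[[0.3,0.6,-0.6],[1.3,-2.1,0.8],-1],[[0.3,0.6,-0.6],[1.3,-2.1,0.8],-1],[[0,0,0],[0,0,0],-1]])

```text
t: 25.92
ee_pos: [0.5989, -0.0817, 0.2008]
tool_rot: [-2.007, 1.665, -0.576]
force: [-0.1, 0.6, 0.1]
finger_gap: 0.0931
gripper_force: 0.0
```

servo_tool(plan=[[[0.4,1.2,0],[0.6,-2.7,0.1],-1],[[0.4,1.2,0],[0.6,-2.7,0.1],-1],[[0.4,1.2,0],[0.6,-2.7,0.1],-1],[[0.4,1.2,0],[0.6,-2.7,0.1],-1],[[0.4,1.2,0],[0.6,-2.7,0.1],-1],[[0.4,1.2,0],[0.6,-2.7,0.1],-1],[[0.4,1.2,0],[0.6,-2.7,0.1],-1],[[0.4,1.2,0],[0.6,-2.7,0.1],-1]])

```text
t: 26.58
ee_pos: [0.6188, -0.0044, 0.192]
tool_rot: [-1.799, 1.486, -0.755]
force: [-0.4, 0.3, -1.3]
finger_gap: 0.0927
gripper_force: 0.0
```

```bash
python3 -c "
from prof import *
rep()
way([pre(.1345,.05),pre(.1345,0)])"
```

```text
t 26.58 tcp [ 0.6188 -0.0044  0.192 ] grasp [ 0.6039 -0.007   0.2034] gsp [-0.0578 -0.1457  0.2034] z [ 0.785  0.136 -0.604] y [-0.592 -0.121 -0.797] lean 52.9
 F [-0.4  0.3 -1.3] Fsp [-0.4  0.4 -1.3] gap 0.0927 gf 0.0 j [ 0.84  0.83 -1.24  2.33  2.41  0.79  1.2 ]
2 rows [0.68, 0.69, -1.17] [1.04, -3.44, -0.2]
2 rows [2.13, 0.38, -1.25] [0.0, -0.0, -0.0]
```

servo_tool(plan=[[[0.5,0.5,-0.8],[0.7,-2.3,-0.1],-1],[[0.5,0.5,-0.8],[0.7,-2.3,-0.1],-1],[[0.4,0.4,-0.8],[0.7,-2.3,-0.1],-1],[[0,0,0],[0,0,0],-1],[[2.1,0.4,-1.4],[0,0,0],-1],[[2.1,0.4,-1.4],[0,0,0],-1],[[0,0,0],[0,0,0],-1]])

```text
t: 27.17
ee_pos: [0.6777, 0.0163, 0.1383]
tool_rot: [-1.694, 1.422, -0.819]
force: [-0.5, -0.7, 0.4]
finger_gap: 0.093
gripper_force: 0.0
```

```bash
python3 -c "
from prof import *
rep()
way([pre(.1345,0),pre(.065,0)]);prof(np.arange(.04,.185,.004))"
```

```text
t 27.17 tcp [0.6777 0.0163 0.1383] grasp [0.6615 0.0135 0.1479] gsp [ 0.0025 -0.1356  0.1479] z [ 0.851  0.149 -0.503] y [-0.495 -0.088 -0.864] lean 59.8
 F [-0.5 -0.7  0.4] Fsp [-0.6 -0.6  0.4] gap 0.093 gf 0.0 j [ 0.72  1.08 -1.18  2.28  2.67  1.03  1.16]
1 rows [-0.26, 0.06, 0.52] [0.1, -0.19, 0.08]
3 rows [-0.4, 2.28, 0.0] [0.0, -0.0, -0.0]
84 [238, 379] [15, 17, 15]; 88 [237, 372] [66, 50, 19]; 92 [237, 366] [79, 60, 23]; 96 [237, 359] [79, 61, 22]; 100 [237, 353] [78, 59, 21]; 104 [237, 346] [155, 162, 169]; 108 [237, 339] [157, 163, 170]; 112 [237, 332] [158, 165, 172]; 116 [236, 325] [161, 168, 174]; 120 [236, 317] [161, 167, 177]; 124 [236, 310] [63, 63, 64]; 128 [236, 303] [51, 52, 53]; 132 [236, 295] [46, 47, 47]; 136 [236, 287] [34, 35, 36]; 140 [235, 279] [163, 172, 180]; 144 [235, 271] [163, 171, 180]; 148 [235, 263] [164, 171, 180]; 152 [235, 255] [163, 170, 179]; 156 [235, 247] [164, 171, 179]; 160 [235, 238] [157, 164, 173]; 164 [234, 229] [138, 143, 150]; 168 [234, 221] [163, 172, 179]; 172 [234, 211] [149, 154, 162]; 176 [234, 202] [163, 171, 180]; 180 [234, 193] [162, 167, 174]; 184 [233, 183] [100, 104, 120];
```

servo_tool(plan=[[[-0.2,0,0.3],[0,0,0],-1],[[-0.3,1.7,0],[0,0,0],-1],[[-0.3,1.7,0],[0,0,0],-1],[[-0.3,1.7,0],[0,0,0],-1],[[-0.3,1.7,0],[0,0,0],-1],[[0,0,0],[0,0,0],-1],[[0,0,0],[0,0,0],-1]])

```text
t: 27.8
ee_pos: [0.6596, 0.0866, 0.1435]
tool_rot: [-1.698, 1.413, -0.816]
force: [0.1, -0.9, 0.1]
finger_gap: 0.0929
gripper_force: 0.0
```

```bash
python3 -c "
from prof import *
rep()
way([pre(.065,0)])"
```

```text
t 27.8 tcp [0.6596 0.0866 0.1435] grasp [0.6435 0.0836 0.153 ] gsp [-0.0031 -0.0633  0.153 ] z [ 0.851  0.155 -0.501] y [-0.493 -0.092 -0.865] lean 59.9
 F [ 0.1 -0.9  0.1] Fsp [-0.  -0.9  0.1] gap 0.0929 gf 0.0 j [ 0.56  1.07 -1.2   2.33  2.59  1.19  1.09]
1 rows [0.34, -0.13, -0.0] [0.1, -0.07, -0.39]
```

servo_tool(plan=[[[0.3,-0.1,0],[0,0,0],-1],[[0,0,0],[0,0,0],0.2],[[0,0,0],[0,0,0],1],[[0,0,0],[0,0,0],1],[[0,0,0],[0,0,0],1],[[0,0,0],[0,0,0],1],[[0,0,0],[0,0,0],1],[[0,0,0],[0,0,0],1]], force=45)

```text
t: 28.47
ee_pos: [0.6641, 0.0844, 0.1428]
tool_rot: [-1.694, 1.417, -0.818]
force: [1.4, -1.3, 3.3]
finger_gap: 0.0657
gripper_force: 45.0
```

servo_tool(plan=[[[0,0,0.15],[0,0,0],1],[[0,0,0.1],[0,0,0],1],[[0,0,0],[0,0,0],1],[[0.05,-0.3,0],[0,0,0],1],[[0.05,-0.3,0],[0,0,0],1]])

```text
t: 28.88
ee_pos: [0.6635, 0.0791, 0.1437]
tool_rot: [-1.699, 1.416, -0.813]
force: [0.6, 0.2, -2.5]
finger_gap: 0.0656
gripper_force: 45.0
```

```bash
python3 -c "
from prof import *
rep()"
```

```text
t 28.88 tcp [0.6635 0.0791 0.1437] grasp [0.6474 0.0762 0.1532] gsp [-0.0005 -0.0713  0.1532] z [ 0.85   0.155 -0.504] y [-0.496 -0.091 -0.864] lean 59.7
 F [ 0.6  0.2 -2.5] Fsp [ 0.6  0.1 -2.5] gap 0.0656 gf 44.99978559091687 j [ 0.58  1.07 -1.2   2.32  2.6   1.16  1.1 ]
```

servo_tool(plan=[[[0.14,-0.8,0],[0,0,0],1],[[0.14,-0.8,0],[0,0,0],1],[[0.14,-0.8,0],[0,0,0],1],[[0.14,-0.8,0],[0,0,0],1],[[0.14,-0.8,0],[0,0,0],1],[[0.14,-0.8,0],[0,0,0],1],[[0.14,-0.8,0],[0,0,0],1]])

```text
t: 29.47
ee_pos: [0.6742, 0.0217, 0.1445]
tool_rot: [-1.696, 1.417, -0.816]
force: [0.3, 1.0, -3.0]
finger_gap: 0.0654
gripper_force: 45.0
```

servo_tool(plan=[[[0.12,-0.7,0],[0,0,0],1],[[0.12,-0.7,0],[0,0,0],1],[[0.12,-0.7,0],[0,0,0],1],[[0.12,-0.7,0],[0,0,0],1],[[0.12,-0.7,0],[0,0,0],1]])

```text
t: 29.88
ee_pos: [0.6808, -0.012, 0.1458]
tool_rot: [-1.695, 1.414, -0.817]
force: [-0.1, 1.1, 0.9]
finger_gap: 0.0658
gripper_force: 45.0
```

```bash
python3 -c "
from prof import *
rep()"
```

```text
t 29.88 tcp [ 0.6808 -0.012   0.1458] grasp [ 0.6646 -0.015   0.1553] gsp [ 0.0006 -0.1641  0.1553] z [ 0.852  0.155 -0.5  ] y [-0.492 -0.09  -0.866] lean 60.0
 F [-0.1  1.1  0.9] Fsp [0.1 1.1 0.9] gap 0.0658 gf 44.99977871775627 j [ 0.8   1.07 -1.19  2.26  2.69  0.94  1.18]
```

servo_tool(plan=[[[0.12,-0.7,0],[0,0,0],1],[[0.12,-0.7,0],[0,0,0],1],[[0.12,-0.7,0],[0,0,0],1],[[0.12,-0.7,0],[0,0,0],1],[[0.12,-0.7,0],[0,0,0],1],[[0.12,-0.7,0],[0,0,0],1],[[0,0,0],[0,0,0],1]])

```text
t: 30.47
ee_pos: [0.6873, -0.0575, 0.1432]
tool_rot: [-1.696, 1.422, -0.818]
force: [0.3, -1.0, -2.3]
finger_gap: 0.0656
gripper_force: 45.0
```

```bash
python3 -c "
from prof import *
rep()"
```

```text
t 30.47 tcp [ 0.6873 -0.0575  0.1432] grasp [ 0.6711 -0.0603  0.1528] gsp [-0.0009 -0.2099  0.1528] z [ 0.851  0.149 -0.504] y [-0.496 -0.088 -0.864] lean 59.7
 F [ 0.3 -1.  -2.3] Fsp [ 0.1 -1.  -2.3] gap 0.0656 gf 44.99914518557489 j [ 0.89  1.07 -1.17  2.22  2.72  0.83  1.22]
```

Wheel off (inner face at 195 mm, past the bar end at 175 mm). I'm retracting as before.

servo_tool(plan=[[[-1.5,-0.3,0.3],[0,0,0],1],[[-1.5,-0.3,0.3],[0,0,0],1],[[-1.5,-0.3,0.3],[0,0,0],1],[[-1.2,-0.4,1.3],[-1,6,0],1],[[-1.2,-0.4,1.3],[-1,6,0],1],[[-1.2,-0.4,1.3],[-1,6,0],1],[[-1.2,-0.4,1.3],[-1,6,0],1],[[0,0,0],[0,0,0],1]])

```text
t: 31.13
ee_pos: [0.5984, -0.079, 0.1773]
tool_rot: [-1.99, 1.641, -0.588]
force: [0.2, -1.2, -3.0]
finger_gap: 0.0657
gripper_force: 45.0
```

servo_tool(plan=[[[-0.2,-0.4,0.7],[-0.8,1.4,-0.6],1],[[-0.2,-0.4,0.7],[-0.8,1.4,-0.6],1],[[-0.2,-0.4,0.7],[-0.8,1.4,-0.6],1],[[-0.2,-0.4,0.7],[-0.8,1.4,-0.6],1],[[-0.2,-0.4,0.7],[-0.8,1.4,-0.6],1],[[-0.2,-0.4,0.7],[-0.8,1.4,-0.6],1],[[0,0,0],[0,0,0],1]])

```text
t: 31.72
ee_pos: [0.5939, -0.096, 0.2042]
tool_rot: [-2.048, 1.748, -0.584]
force: [0.3, -0.1, -1.9]
finger_gap: 0.0655
gripper_force: 45.0
```

```bash
python3 -c "
from prof import *
rep()
for y in (160,145,130):
  print(y,best(np.array([.403,-.323,.15]),down(y),np.array(manip.state()['joints']),8)[1].round(2)); way([(np.array([.403,-.323,.2]),down(y))])"
```

```text
t 31.72 tcp [ 0.5939 -0.096   0.2042] grasp [ 0.5836 -0.0964  0.2202] gsp [-0.0934 -0.2303  0.2202] z [ 0.543  0.021 -0.84 ] y [-0.829 -0.151 -0.539] lean 32.9
 F [ 0.3 -0.1 -1.9] Fsp [ 0.3 -0.2 -1.9] gap 0.0655 gf 44.99873229302466 j [ 0.74  0.48 -0.77  2.09  1.15  0.26  2.36]
160 [ 1.21  0.64 -0.89  1.88  0.62  0.92  2.82]
10 rows [-1.91, -2.27, -0.04] [0.71, 3.25, -2.82]
145 [ 1.18  0.62 -0.83  1.88  0.58  0.9   2.61]
10 rows [-1.91, -2.27, -0.04] [1.14, 3.17, -4.28]
130 [ 1.14  0.6  -0.76  1.88  0.53  0.87  2.39]
13 rows [-1.47, -1.75, -0.03] [1.21, 2.35, -4.41]
```

servo_tool(plan=[[[-1.4,-1.6,0.5],[1.3,2.3,-4.5],1],[[-1.4,-1.6,0.5],[1.3,2.3,-4.5],1],[[-1.4,-1.6,0.5],[1.3,2.3,-4.5],1],[[-1.4,-1.6,0.5],[1.3,2.3,-4.5],1],[[-1.4,-1.6,0],[1.3,2.3,-4.5],1],[[-1.4,-1.6,0],[1.3,2.3,-4.5],1],[[-1.4,-1.6,0],[1.3,2.3,-4.5],1]])

```text
t: 32.3
ee_pos: [0.4942, -0.2104, 0.2232]
tool_rot: [-1.591, 2.47, -0.298]
force: [0.0, 0.8, -1.9]
finger_gap: 0.0657
gripper_force: 45.0
```

```bash
python3 -c "
from prof import *
rep()
way([(np.array([.403,-.323,.15]),down(125))])"
```

```text
t 32.3 tcp [ 0.4942 -0.2104  0.2232] grasp [ 0.4892 -0.2091  0.2415] gsp [-0.206  -0.3248  0.2415] z [ 0.264 -0.066 -0.962] y [-0.874  0.404 -0.268] lean 15.8
 F [ 0.   0.8 -1.9] Fsp [ 0.2  0.8 -1.9] gap 0.0657 gf 44.99514282681048 j [ 1.06  0.46 -0.96  1.96  0.62  0.7   2.48]
7 rows [-1.3, -1.61, -1.05] [1.12, 1.99, -4.34]
```

servo_tool(plan=[[[-1.3,-1.6,-0.5],[1.1,2,-4.3],1],[[-1.3,-1.6,-0.5],[1.1,2,-4.3],1],[[-1.3,-1.6,-0.5],[1.1,2,-4.3],1],[[-1.3,-1.6,-1],[1.1,2,-4.3],1],[[-1.3,-1.6,-1],[1.1,2,-4.3],1],[[-1.3,-1.6,-1],[1.1,2,-4.3],1],[[-1.3,-1.6,-1],[1.1,2,-4.3],1],[[0,0,0],[0,0,0],1]])

```text
t: 32.97
ee_pos: [0.4005, -0.3263, 0.1656]
tool_rot: [0.941, -2.99, 0.004]
force: [-0.0, -1.1, -3.0]
finger_gap: 0.0655
gripper_force: 45.0
```

Run:
```python
from prof import *
rep()
way([(np.array([.403,-.323,.024]),down(125))])
c=manip.camera_params('wrist');f=manip.grab_frame('wrist');cv2.imwrite('pics/w6.png',f[:,:,::-1])
# tray extent: colours along lines through the presumed centre
for ax in ([1,0],[0,1]):
    print()
    for d in np.arange(-.1,.101,.01):
        u=np.round(proj('wrist',[.403+ax[0]*d,-.323+ax[1]*d,.018],c)).astype(int)
        if 0<=u[1]<384 and 0<=u[0]<512: print(round(d,2),u.tolist(),f[u[1],u[0]].tolist(),end='; ')
```

```text
t 32.97 tcp [ 0.4005 -0.3263  0.1656] grasp [ 0.4006 -0.3262  0.1846] gsp [-0.3136 -0.4247  0.1846] z [-0.006 -0.005 -1.   ] y [-0.573  0.82  -0.   ] lean 0.4
 F [-0.  -1.1 -3. ] Fsp [-0.2 -1.1 -3. ] gap 0.0655 gf 44.999516531825066 j [ 1.14  0.58 -0.77  1.86  0.51  0.91  2.31]
5 rows [0.05, 0.07, -2.83] [0.05, -0.07, 0.01]

-0.1 [315, 108] [153, 100, 53]; -0.09 [309, 117] [149, 99, 55]; -0.08 [303, 125] [148, 97, 53]; -0.07 [298, 133] [159, 126, 82]; -0.06 [292, 141] [199, 160, 107]; -0.05 [286, 148] [199, 160, 106]; -0.04 [281, 156] [216, 173, 115]; -0.03 [275, 163] [202, 164, 109]; -0.02 [270, 171] [197, 160, 107]; -0.01 [265, 178] [179, 146, 97]; -0.0 [260, 185] [197, 158, 104]; 0.01 [254, 193] [182, 146, 98]; 0.02 [249, 200] [194, 157, 104]; 0.03 [244, 207] [185, 150, 100]; 0.04 [239, 213] [192, 155, 104]; 0.05 [234, 220] [90, 47, 27]; 0.06 [230, 227] [91, 48, 28]; 0.07 [225, 233] [88, 43, 25]; 0.08 [220, 240] [88, 45, 23]; 0.09 [215, 246] [87, 46, 27]; 0.1 [211, 253] [92, 48, 29]; 
-0.1 [182, 133] [155, 103, 56]; -0.09 [190, 138] [156, 102, 56]; -0.08 [198, 144] [184, 146, 94]; -0.07 [206, 149] [192, 155, 103]; -0.06 [214, 154] [192, 156, 103]; -0.05 [222, 160] [196, 158, 106]; -0.04 [229, 165] [199, 160, 108]; -0.03 [237, 170] [200, 162, 108]; -0.02 [245, 175] [196, 158, 105]; -0.01 [252, 180] [199, 162, 106]; -0.0 [260, 185] [197, 158, 104]; 0.01 [267, 190] [197, 160, 106]; 0.02 [274, 195] [198, 160, 107]; 0.03 [281, 200] [199, 160, 105]; 0.04 [289, 205] [196, 158, 105]; 0.05 [296, 210] [195, 158, 104]; 0.06 [303, 215] [196, 159, 104]; 0.07 [310, 220] [116, 90, 54]; 0.08 [317, 224] [116, 93, 75]; 0.09 [323, 229] [93, 90, 82]; 0.1 [330, 233] [94, 90, 82];
```

servo_tool(plan=[[[0.3,0,-2.5],[0,0,0],1],[[0,0,-3],[0,0,0],1],[[0,0,-3],[0,0,0],1],[[0,0,-2.5],[0,0,0],1],[[0,0,-1.5],[0,0,0],1],[[0,0,-0.8],[0,0,0],1],[[0,0,0],[0,0,0],1],[[0,0,0],[0,0,0],1]])

```text
t: 33.68
ee_pos: [0.409, -0.3209, 0.0371]
tool_rot: [-0.958, 2.988, -0.007]
force: [0.7, 0.2, -0.7]
finger_gap: 0.0655
gripper_force: 45.0
```

```bash
python3 -c "
from prof import *
rep()"
```

```text
t 33.68 tcp [ 0.409  -0.3209  0.0371] grasp [ 0.4089 -0.3208  0.0561] gsp [-0.3045 -0.4209  0.0561] z [ 0.005 -0.003 -1.   ] y [-0.581  0.814 -0.005] lean 0.3
 F [ 0.7  0.2 -0.7] Fsp [ 0.7  0.1 -0.7] gap 0.0655 gf 44.99937800690532 j [ 1.01  0.75 -0.6   1.97  0.71  0.64  2.13]
```

servo_tool(plan=[[[0,0,-0.5],[0,0,0],1],[[0,0,-0.4],[0,0,0],1],[[0,0,-0.3],[0,0,0],1],[[0,0,0],[0,0,0],1],[[0,0,0],[0,0,0],1]])

```text
t: 34.1
ee_pos: [0.4084, -0.3217, 0.025]
tool_rot: [-0.956, 2.99, -0.008]
force: [0.3, -0.4, -1.5]
finger_gap: 0.0657
gripper_force: 45.0
```

servo_tool(plan=[[[0,0,-0.2],[0,0,0],1],[[0,0,0],[0,0,0],1],[[0,0,0],[0,0,0],1]])

```text
t: 34.35
ee_pos: [0.4084, -0.3216, 0.0229]
tool_rot: [-0.956, 2.99, -0.007]
force: [0.1, -0.3, -3.0]
finger_gap: 0.0655
gripper_force: 45.0
```

servo_tool(plan=[[[0,0,-0.15],[0,0,0],1],[[0,0,0],[0,0,0],1],[[0,0,0],[0,0,0],1]])

```text
t: 34.6
ee_pos: [0.4083, -0.3216, 0.0213]
tool_rot: [-0.956, 2.99, -0.007]
force: [-0.4, -0.1, -2.8]
finger_gap: 0.066
gripper_force: 45.0
```

servo_tool(plan=[[[0,0,-0.1],[0,0,0],1],[[0,0,0],[0,0,0],1],[[0,0,0],[0,0,0],1]])

```text
t: 34.85
ee_pos: [0.4084, -0.3216, 0.0203]
tool_rot: [-0.956, 2.99, -0.007]
force: [-0.8, -0.5, -1.2]
finger_gap: 0.0653
gripper_force: 45.0
```

servo_tool(plan=[[[0,0,-0.1],[0,0,0],1],[[0,0,0],[0,0,0],1],[[0,0,0],[0,0,0],1]])

```text
t: 35.1
ee_pos: [0.4086, -0.3216, 0.0198]
tool_rot: [-0.956, 2.99, -0.008]
force: [-0.8, 0.3, 2.5]
finger_gap: 0.0661
gripper_force: 45.0
```

servo_tool(plan=[[[0,0,0],[0,0,0],1],[[0,0,0],[0,0,0],1]], force=5)

```text
t: 35.27
ee_pos: [0.4085, -0.3215, 0.0197]
tool_rot: [-0.956, 2.99, -0.008]
force: [-1.1, 1.0, 3.3]
finger_gap: 0.0671
gripper_force: 5.0
```

servo_tool(plan=[[[0,0,0],[0,0,0],-0.46],[[0,0,0],[0,0,0],-0.5],[[0,0,0],[0,0,0],-0.55],[[0,0,0],[0,0,0],-0.65],[[0,0,0],[0,0,0],-0.75],[[0,0,0],[0,0,0],-0.75]])

```text
t: 35.77
ee_pos: [0.4085, -0.3218, 0.0193]
tool_rot: [-0.955, 2.99, -0.008]
force: [-0.6, 0.1, -0.0]
finger_gap: 0.0802
gripper_force: 0.0
```

servo_tool(plan=[[[0,0,0.8],[0,0,0],-0.75],[[0,0,1.5],[0,0,0],-0.75],[[0,0,2.5],[0,0,0],-0.75],[[0,0,3],[0,0,0],-0.75],[[0,0,4],[0,0,0],-0.75],[[0,0,4],[0,0,0],-0.75],[[0,0,0],[0,0,0],-0.75]])

```text
t: 36.35
ee_pos: [0.4132, -0.3229, 0.1851]
tool_rot: [-0.953, 2.981, -0.026]
force: [1.1, -0.1, 0.2]
finger_gap: 0.0811
gripper_force: 0.0
```

Run:
```python
from prof import *
rep()
t=manip.grab_frame('scene')
c=manip.camera_params('wrist');f=manip.grab_frame('wrist')
def blobs(n,im,cc,z,lo_,hi_):
    h=cv2.cvtColor(im,cv2.COLOR_RGB2HSV);m=cv2.inRange(h,lo_,hi_)
    for k in cv2.findContours(m,0,2)[0]:
        if cv2.contourArea(k)>60:
            M=cv2.moments(k);u=(M['m10']/M['m00'],M['m01']/M['m00']);print(n,np.round(u),cv2.contourArea(k),cv2.boundingRect(k),onz(n,*u,z,cc).round(3))
blobs('wrist',f,c,.04,(3,140,90),(12,255,255))
print('scene');blobs('scene',t,None,.04,(3,140,120),(11,255,255))
s0=cv2.imread('pics/scene0.png')[:,:,::-1]
for n,X,r in (('can',[.694,-.132,.08],0),('jar',[.404,-.083,.07],0),('mug',[.434,.066,.06],0)):
    u=np.round(proj('scene',X)).astype(int);y,x=u[1],u[0];print(n,u,'diff',np.abs(t[y-12:y+12,x-12:x+12].astype(int)-s0[y-12:y+12,x-12:x+12]).mean().round(1))
```

```text
t 36.35 tcp [ 0.4132 -0.3229  0.1851] grasp [ 0.4129 -0.3227  0.2041] gsp [-0.3009 -0.4235  0.2041] z [ 0.017 -0.012 -1.   ] y [-0.58   0.814 -0.019] lean 1.2
 F [ 1.1 -0.1  0.2] Fsp [ 1.  -0.3  0.2] gap 0.0811 gf 0.0 j [ 1.14  0.56 -0.79  1.83  0.49  0.93  2.32]
wrist [265. 188.] 1637.0 (235, 171, 60, 34) [ 0.415 -0.314  0.04 ]
wrist [264. 170.] 117.0 (253, 165, 24, 9) [ 0.398 -0.327  0.04 ]
scene
scene [142. 267.] 181.5 (135, 257, 16, 21) [ 0.404 -0.32   0.04 ]
scene [ 92. 172.] 119.5 (80, 164, 24, 15) [-0.001 -0.223  0.04 ]
scene [152. 152.] 489.0 (122, 129, 55, 35) [ 0.067 -0.032  0.04 ]
scene [ 74. 139.] 351.0 (59, 128, 31, 23) [-0.184 -0.182  0.04 ]
scene [ 51. 137.] 260.0 (37, 122, 27, 33) [-0.253 -0.236  0.04 ]
scene [ 57. 127.] 66.0 (53, 121, 13, 13) [-0.284 -0.193  0.04 ]
scene [ 86. 120.] 240.5 (75, 104, 23, 34) [-0.239 -0.101  0.04 ]
scene [ 16. 110.] 84.0 (8, 102, 19, 14) [-0.483 -0.251  0.04 ]
scene [402.  79.] 187.0 (390, 71, 22, 19) [0.486 0.923 0.04 ]
scene [39. 76.] 919.5 (1, 19, 80, 107) [-0.622 -0.086  0.04 ]
can [265 281] diff 4.2
jar [205 209] diff 4.2
mug [247 188] diff 4.0
```

servo_tool(plan=[[[0,0,2],[0,0,0],-0.75],[[0,0,0],[0,0,0],-0.75],[[0,0,0],[0,0,0],-0.75],[[0,0,0],[0,0,0],-0.75],[[0,0,0],[0,0,0],-0.75],[[0,0,0],[0,0,0],-0.75]])

```text
t: 36.95
ee_pos: [0.4078, -0.3213, 0.1962]
tool_rot: [-0.956, 2.991, -0.004]
force: [-0.2, -0.7, 0.4]
finger_gap: 0.0818
gripper_force: 0.0
```

Run:
```python
from prof import *
h=cv2.cvtColor(manip.grab_frame('scene'),cv2.COLOR_RGB2HSV)[250:285,120:165];m=cv2.inRange(h,(3,140,120),(11,255,255))
x,y=np.argwhere(m>0).mean(0)[::-1]+[120,250];print(x,y,onz('scene',x,y,.04).round(3))
if abs(x-142)<4 and abs(y-267)<4: print(manip.hand_in())
```

```text
142.04705882352943 267.41764705882355 [ 0.406 -0.32   0.04 ]
the job is handed in; nothing more can be done
None
```

The job is handed in at about 37 s: the collar and sleeve are in separate tub compartments, the wheel was set down gently and stands in the tray, and the can, jar and mug have not moved.

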